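Lay up two eggshell-inlay tiles in the pin press

ROBOT

A 7-joint arm with a two-finger parallel gripper is mounted at the origin on a cart in front of the work surface, level with it; the furniture and walls round the work are solid. World frame = base frame: x ahead of the robot, y to its left, z up, the work surface at z = 0. Lengths are in m, angles in rad, forces in N, time in s.
With the tool pointing down it reaches from about 0.4 to 0.875 m from the base axis. Payload 19.3 kg.
Tool frame: the origin (TCP) lies midway between the tips of the shut fingers; the grasp point (between the pads) lies 19 mm behind it; z points along the fingers, y is the line along which they close (so a half turn about z gives the same grasp; the last joint's range is limited). The gripper opens to 85 mm and grips with 20 to 120 N. Pads are 22 mm wide; open, the fingers measure 114 mm over their backs; the gripper's body (76 mm by 85 mm) begins 54 mm behind the grasp point. The pads swing forward as they close: fully open they stand 13 mm farther back than shut.
Start: joints at [-1.198, 0.521, -0.036, 1.599, 0.021, 1.021, -0.113], TCP at [0.268, 0.565, 0.192] pointing down, gripper open.
Joint ranges: [-2.91, 2.91], [-0.3, 2.13], [-1.5, 1.42], [0.17, 2.43], [-1.26, 4.41], [0.16, 1.93], [-2.52, 2.52]. Speed limits (rad/s): [1.89, 1.89, 2.39, 2.39, 3.01, 3.01, 3.01].

INTERFACE

Orientations are given as [roll, pitch, yaw] about the fixed x, y, z axes, in that order (R = Rz(yaw) Ry(pitch) Rx(roll)).
In Python, from bench import arm gives the robot as it stands.
- The arm moves only by the tool drive_tool, never from a script. Its argument "deltas" is a list of rows, each a list of 3 entries, a list of its own where there are three numbers: the shift along the tool's x, y, z in units of 30 mm (1.0 is 30 mm), then the turn, a rotation vector about the tool's x, y, z in rad, then the opening, from 0 (shut) to 1 (fully open). In form: [[[dx, dy, dz], [ax, ay, az], jaw], ...]. A call has 1 to 20 rows; each row is the pose to reach, as a shift and turn from the pose commanded when the call began, along the tool's axes at that moment; what a row does not reach only later rows make up. A row lasts 1/12 s, in which the tool goes at most 41.7 mm and 7.16 degrees, less where a joint would pass 70% of its speed; a pose out of reach is approached as far as the arm can. A call with a gripper value outside its range is refused whole. The fingers move at their own pace and stop on an object; "grip_force" is the grip in N (left out, the last holds). Time passes only in rows, so rows that repeat a pose let the fingers close. It gives the time, the measured TCP pose, the force, the opening and the grip force at its end, in the units of the state.
- arm.get_obs(): the state, without advancing time (a new reading comes with each control period).
- arm.read_camera(name): name is "scene" or "top" or "wrist"; returns a dict with "color" (420x560x3 uint8, red, green, blue), "depth" (420x560 float32, m along the optical axis (not along the pixel's ray), 0 where there is no reading), "camera_matrix" (3x3 intrinsics, pixels), "pose" (4x4, takes a point from camera to world coordinates). Camera axes: x right, y up, looking along -z (the intrinsics and any distortion apply to the point x, -y, -z); pixel columns grow to the right and rows downward; lengths in m; the calibration is good to about 2 mm. A picture is of the moment at which its call begins.
- arm.close_job(): hands the job in; it is judged then, once.
The state is a dict: "time_s": time; "joint_positions": joint angles; "dq": joint speeds; "tau": joint torques, N m; "eef_pos": TCP position; "ee_rot": TCP orientation; "contact_force": force on the tool from outside, world axes, zero at the start; "torque": the same for the moment, N m; "gripper_width": finger opening in m; "gripper_force": force on a finger pad.
Only numpy, scipy, OpenCV 4.12 (cv2) and the standard library are available. Lean on these libraries where they do the work, as an engineer would, in place of code of your own. Each camera call takes 0.05 s, during which the arm holds its last target. There are 200 camera calls.

TASK

Lay up the two eggshell-inlay sample tiles for pressing on the press board: lay the red tile centred and square on the cork pad and the black tile centred and square on the black rubber pad, then lower the green pressing plate over the two guide pins until it lies flat on both tiles. Then stand the heavier, dark steel weight on the plate right above the black tile and the brass weight right above the red tile. Do not knock or shift the cup of lacquer or the dropper bottle.

Things in the scene. Friction and masses are not known exactly. Their poses are not given: they have to be found in the camera images.
- press_board: Fixed grey-painted metal press board, 125 (x) x 250 (y) mm, top face 18 mm above the bench. Two upright steel guide pins, 10 mm in diameter, at x = 0, y = +-95 mm, tapered over the last 8 mm, end 54 mm above the bench; each stands in a collar 22 mm wide, 3 mm high. The two pads lie between the pins. Origin: centre of the underside, at bench height; y along the board, z up.
- cork_pad: Light brown cork pad, 68 x 68 x 4 mm, fixed on the press board at 40 mm from its centre, towards one pin or the other (it varies which), square with the board. Origin: centre of its underside, 18 mm above the bench (top face at 22 mm); axes parallel to the press board's.
- rubber_pad: Black rubber pad, 68 x 68 x 4 mm, fixed on the press board in the other place, 40 mm from its centre. Origin: centre of its underside, 18 mm above the bench (top face at 22 mm); axes parallel to the press board's.
- red_tile: Loose red lacquer sample tile with a pale eggshell patch, 60 x 60 x 6 mm, 30 g, lying face up on the bench. Origin: centre of its underside; x and y parallel to its sides, z up out of its face.
- black_tile: Loose black lacquer sample tile with a pale eggshell patch, 60 x 60 x 6 mm, 30 g, lying face up on the bench. Origin: centre of its underside; x and y parallel to its sides, z up out of its face.
- press_plate: Loose flat green-painted metal plate, 60 (x) x 226 (y) x 10 mm, 0.3 kg. Two through holes fit over the guide pins with 2 mm play all round: round, 14 mm, at y = +95 mm, and a slot, 14 (x) x 18 (y) mm, at y = -95 mm; either end round will do. Origin: centre of its underside; z up. When home its underside is 28 mm above the bench. Grip it across its 60 mm width.
- steel_weight: Loose dark steel weight, about 0.6 kg: an upright cylinder 50 mm in diameter and 38 mm high with a round knob on top, 24 mm in diameter, between 49 and 62 mm above its underside; 64 mm high in all. Origin: centre of its underside; z up.
- brass_weight: Loose yellow brass weight, about 0.5 kg: an upright cylinder 54 mm in diameter and 22 mm high with a round knob on top, 24 mm in diameter, between 33 and 46 mm above its underside; 48 mm high in all. Origin: centre of its underside; z up.
- lacquer_cup: Loose clear cup of dark lacquer, 97 mm wide, 135 mm high, standing at the left end of the bench; to be left alone. Origin: centre of its underside; z up.
- dropper: Loose small amber dropper bottle, 33 mm wide, 102 mm high, standing near the bench edge on the robot's side, between the press board and the plate; to be left alone. Origin: centre of its underside; z up.
Not all that is in view belongs to the job. There is more than one size of the brass_weight; the one meant has the size given above.

How it is judged:
By the outcome, as a careful person would: the job done as asked, in the order asked, and still so for the second after the job is handed in, with the robot touching nothing.
It also fails if it takes over 134 s, if anything falls off the work surface, if the arm or the gripper's body presses on something with over 40 N, if the wrist force passes 120 N, or if a joint passes its speed limit or range.

## Working session

There is one attempt and no reset: what is moved stays moved. The work goes in short steps, Python scripts to look and compute and a tool call to move; the robot and the scene stay as the last step left them, time stands still between calls to the robot, and variables do not carry over. Pictures are saved under pics/ and viewed, at most 14 in all, crops included, and the job is handed in when it is done.

Besides the shell and the picture viewer there is one more tool, called after "Emit:" as name([rows], argument=value, ...), one row to a line, values as JSON. drive_tool: Moves the arm, as the interface text tells. Its arguments: {"type":"object","properties":{"deltas":{"type":"array"},"grip_force":{"type":"number"}},"required":["deltas"]}

```bash
ls; mkdir -p pics; cat > h.py <<'E'
import numpy as np, cv2
from bench import arm
def shot(n,f):
    c=arm.read_camera(n); np.savez('pics/'+f+'.npz',**{k:c[k] for k in('color','depth','camera_matrix','pose')})
    cv2.imwrite('pics/'+f+'.png',c['color'][:,:,::-1]); return c
def load(f): return np.load('pics/'+f+'.npz')
def pt(c,u,v,z=None):
    K=c['camera_matrix'];P=c['pose'];d=np.array([(u-K[0,2])/K[0,0],-(v-K[1,2])/K[1,1],-1.])
    w=P[:3,:3]@d
    s=c['depth'][int(v),int(u)] if z is None else (z-P[2,3])/w[2]
    return P[:3,3]+s*w
E
python3 - <<'E'
from h import *
o=arm.get_obs(); print({k:np.round(v,3) for k,v in o.items()})
for n in('scene','top'):
    c=shot(n,n+'0'); print(n,np.round(c['camera_matrix'],1),np.round(c['pose'],3)); 
E
```

```text
pics
{'time_s': np.float64(0.0), 'joint_positions': array([-1.198,  0.522, -0.036,  1.6  ,  0.021,  1.021, -0.113]), 'dq': array([-0.   ,  0.001, -0.002,  0.001,  0.002,  0.001, -0.001]), 'tau': array([ 1.0000e-03, -9.2713e+01,  1.9800e+00, -3.6993e+01,  1.8000e-02,
        8.0000e-03,  0.0000e+00]), 'eef_pos': array([0.268, 0.564, 0.191]), 'ee_rot': array([-3.14 ,  0.   ,  2.699]), 'contact_force': array([-1.091,  0.16 ,  0.464]), 'torque': array([0.014, 0.002, 0.007]), 'gripper_force': np.float64(0.0), 'gripper_width': np.float64(0.085)}
scene [[541.6   0.  282.6]
 [  0.  541.6 207.1]
 [  0.    0.    1. ]] [[ 0.911  0.242 -0.333 -0.08 ]
 [-0.412  0.542 -0.732 -1.148]
 [ 0.003  0.805  0.594  1.013]
 [ 0.     0.     0.     1.   ]]
top [[404.1   0.  279.5]
 [  0.  404.1 210. ]
 [  0.    0.    1. ]] [[ 0.026  0.99  -0.136  0.309]
 [-1.     0.027  0.007  0.076]
 [ 0.01   0.136  0.991  1.197]
 [ 0.     0.     0.     1.   ]]
```

View pics/top0.png

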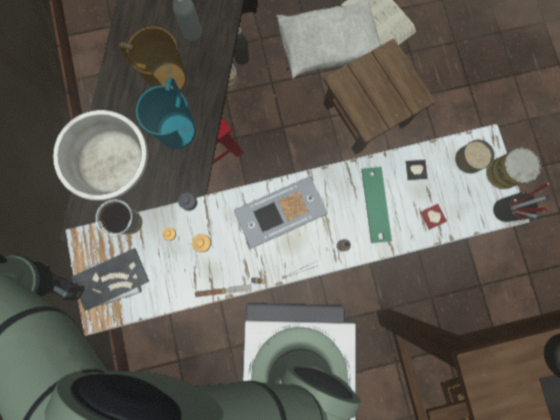

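View pics/scene0.png

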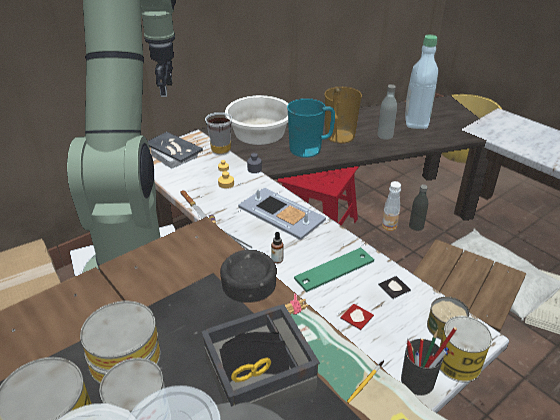

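The top view shows the press board at (281,212) with rubber left and cork right, plate (376,205), black tile (416,169), red tile (433,215), steel weight (187,201), two brass weights (169,234) small and (201,242) large, cup (114,217) and dropper (344,245). The scene view agrees.

```bash
python3 - <<'E'
from h import *
c=load('top0'); im=c['color'][130:290,140:460,::-1]
cv2.imwrite('pics/crop0.png',cv2.resize(im,None,fx=2.5,fy=2.5,interpolation=cv2.INTER_CUBIC))
for n,u,v,z in[('board',281,212,.018),('rub',267.5,216,.022),('cork',293,207,.022),('plate',376,205,.01),('blk',416,169,.006),('red',433,215,.006),('steel',187,199,.06),('b_small',169,234,.03),('b_big',201,241,.045),('cup',114,217,.1),('drop',344,245,.1),('can',475,155,.1),('pencup',510,208,.1)]:
    print(n,np.round(pt(c,u,v,z),3),np.round(pt(c,u,v)[2],3))
E
```

```text
board [0.465 0.063 0.018] 0.014
rub [0.452 0.103 0.022] 0.024
cork [0.48  0.029 0.022] 0.022
plate [ 0.495 -0.219  0.01 ] 0.014
blk [ 0.609 -0.342  0.006] 0.007
red [ 0.47  -0.39   0.006] 0.008
steel [0.49  0.332 0.06 ] 0.065
b_small [0.391 0.385 0.03 ] 0.033
b_big [0.372 0.289 0.045] 1.197
cup [0.428 0.518 0.1  ] 0.094
drop [ 0.369 -0.109  0.1  ] 0.081
can [ 0.63  -0.476  0.1  ] 0.046
pencup [ 0.482 -0.567  0.1  ] 0.097
```

View pics/crop0.png

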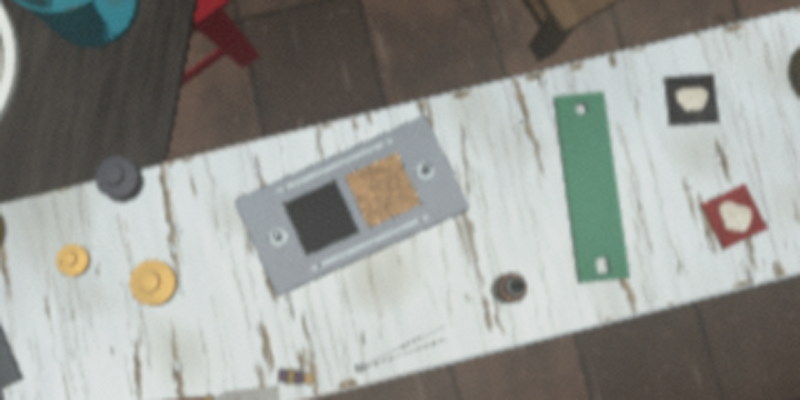

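```bash
cat >> h.py <<'E'
from scipy.spatial.transform import Rotation as Ro
def plan(x,y,z,yaw):
    o=arm.get_obs(); R=Ro.from_euler('xyz',o['ee_rot']); p=o['eef_pos']
    T=Ro.from_euler('xyz',[np.pi,0,yaw])
    print('t',round(float(o['time_s']),1),'d',np.round(R.inv().apply(np.array([x,y,z])-p)/.03,3).tolist(),'rot',np.round((R.inv()*T).as_rotvec(),4).tolist(),'dist/rot rows',round(np.linalg.norm([x,y,z]-p)/.0417,1),round((R.inv()*T).magnitude()/.125,1),'q',np.round(o['joint_positions'],2).tolist())
E
python3 - <<'E'
from h import *
plan(.5,.1,.33,2.0)
c=shot('wrist','w0');print(c['camera_matrix'],np.round(c['pose'],3), np.round(Ro.from_euler('xyz',arm.get_obs()['ee_rot']).inv().apply(c['pose'][:3,3]-arm.get_obs()['eef_pos']),3))
E
```

```text
t 0.1 d [-13.63, -10.673, -4.616] rot [-0.0009, 0.0004, 0.6988] dist/rot rows 12.9 5.6 q [-1.2, 0.52, -0.04, 1.6, 0.02, 1.02, -0.11]
[[340.62227809   0.         274.00299761]
 [  0.         340.62227809 210.57271979]
 [  0.           0.           1.        ]] [[ 0.429 -0.865 -0.261  0.201]
 [ 0.903  0.41   0.125  0.596]
 [-0.001 -0.29   0.957  0.374]
 [ 0.     0.     0.     1.   ]] [ 0.073 -0.    -0.183]
```

Emit:
drive_tool([
  [[-13.63, -10.67, -4.6], [0, 0, 0.7], 1],
  [[-13.63, -10.67, -4.6], [0, 0, 0.7], 1],
  [[-13.63, -10.67, -4.6], [0, 0, 0.7], 1],
  [[-13.63, -10.67, -4.6], [0, 0, 0.7], 1],
  [[-13.63, -10.67, -4.6], [0, 0, 0.7], 1],
  [[-13.63, -10.67, -4.6], [0, 0, 0.7], 1],
  [[-13.63, -10.67, -4.6], [0, 0, 0.7], 1],
  [[-13.63, -10.67, -4.6], [0, 0, 0.7], 1],
  [[-13.63, -10.67, -4.6], [0, 0, 0.7], 1],
  [[-13.63, -10.67, -4.6], [0, 0, 0.7], 1],
  [[-13.63, -10.67, -4.6], [0, 0, 0.7], 1],
  [[-13.63, -10.67, -4.6], [0, 0, 0.7], 1],
  [[-13.63, -10.67, -4.6], [0, 0, 0.7], 1],
  [[-13.63, -10.67, -4.6], [0, 0, 0.7], 1],
  [[-13.63, -10.67, -4.6], [0, 0, 0.7], 1],
  [[-13.63, -10.67, -4.6], [0, 0, 0.7], 1],
])

```text
time_s: 1.48
eef_pos: [0.4998, 0.1007, 0.3294]
ee_rot: [-3.141, -0.0, 1.999]
contact_force: [-0.4, 0.1, -0.3]
gripper_width: 0.0857
gripper_force: 0.0
```

```bash
python3 - <<'E'
from h import *
shot('wrist','w1')
plan(.53,-.33,.30,2.0); plan(.53,-.33,.30,1.4)
E
```

```text
t 1.5 d [-13.49, -5.058, 0.975] rot [-0.0007, -0.0004, -0.0001] dist/rot rows 10.4 0.0 q [-0.6, 0.22, 0.35, 1.72, -0.08, 1.22, 0.2]
t 1.5 d [-13.49, -5.058, 0.975] rot [-0.0008, -0.0002, 0.5999] dist/rot rows 10.4 4.8 q [-0.6, 0.22, 0.35, 1.72, -0.08, 1.22, 0.2]
```

View pics/w1.png

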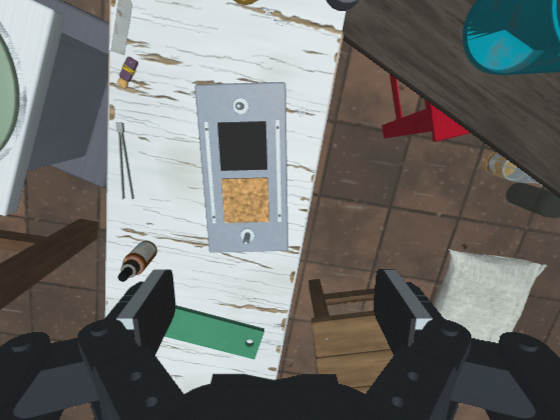

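The wrist view shows the whole board: rubber pad at (243,145), cork (245,200), pins at (240,105) and (247,237); view clear.

Emit:
drive_tool([
  [[-14.1, -4.45, 0.9], [0, 0, 0.3], 1],
  [[-14.1, -4.45, 0.9], [0, 0, 0.3], 1],
  [[-14.1, -4.45, 0.9], [0, 0, 0.3], 1],
  [[-14.1, -4.45, 0.9], [0, 0, 0.3], 1],
  [[-14.1, -4.45, 0.9], [0, 0, 0.3], 1],
  [[-14.1, -4.45, 0.9], [0, 0, 0.3], 1],
  [[-14.1, -4.45, 0.9], [0, 0, 0.3], 1],
  [[-14.1, -4.45, 0.9], [0, 0, 0.3], 1],
  [[-14.1, -4.45, 0.9], [0, 0, 0.3], 1],
  [[-14.1, -4.45, 0.9], [0, 0, 0.3], 1],
  [[-14.1, -4.45, 0.9], [0, 0, 0.3], 1],
  [[-14.1, -4.45, 0.9], [0, 0, 0.3], 1],
  [[-14.1, -4.45, 0.9], [0, 0, 0.3], 1],
  [[-14.1, -4.45, 0.9], [0, 0, 0.3], 1],
])

```text
time_s: 2.7
eef_pos: [0.5547, -0.3383, 0.3022]
ee_rot: [-3.141, -0.001, 1.7]
contact_force: [-0.1, 0.4, 0.4]
gripper_width: 0.0859
gripper_force: 0.0
```

```bash
python3 - <<'E'
from h import *
shot('wrist','w2')
print(arm.get_obs()['joint_positions'])
E
```

```text
[ 0.12395384  0.52701903  0.54050856  1.40220414 -0.27372916  1.28750673
  0.81110464]
```

View pics/w2.png

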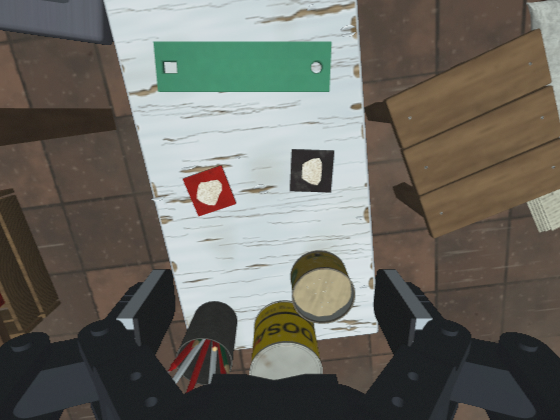

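Wrist view: red tile (209,190), black tile (312,171), plate (242,67) with its slot at (170,67) and round hole at (316,67). I'll measure all by mask.

```bash
cat >> h.py <<'E'
def quad(c,mask,roi,z):
    """roi u0,v0,u1,v1; largest blob's min-area rect in world plane z"""
    m=np.zeros(mask.shape,np.uint8);u0,v0,u1,v1=roi;m[v0:v1,u0:u1]=mask[v0:v1,u0:u1]
    m=cv2.morphologyEx(m,cv2.MORPH_OPEN,np.ones((3,3)))
    k=max(cv2.findContours(m,cv2.RETR_EXTERNAL,cv2.CHAIN_APPROX_NONE)[0],key=cv2.contourArea)
    w=np.array([pt(c,*p[0],z)[:2] for p in k])
    (cx,cy),(a,b),th=cv2.minAreaRect((w*1000).astype(np.float32))
    return np.round([cx,cy,a,b,th],1)
def hsv(c): return cv2.cvtColor(np.ascontiguousarray(c['color']),cv2.COLOR_RGB2HSV)
def rng(h,lo,hi): return cv2.inRange(h,np.array(lo),np.array(hi))
def red(h): return rng(h,(0,120,60),(8,255,255))|rng(h,(170,120,60),(180,255,255))
def blk(h): return rng(h,(0,0,0),(180,140,75))
E
python3 - <<'E'
from h import *
c=load('w2');h=hsv(c)
print('red',quad(c,red(h),(170,150,250,225),.006))
print('blk',quad(c,blk(h),(280,140,345,200),.006))
print('plate',quad(c,rng(h,(55,60,40),(95,255,255)),(140,30,345,105),.010))
for u,v in((170,67),(316.5,67)): print('hole',np.round(pt(c,u,v,.01),4))
c=load('w1');h=hsv(c)
print('rub',quad(c,blk(h),(212,115,272,175),.022))
print('cork',quad(c,rng(h,(8,80,60),(25,255,255)),(212,170,275,228),.022))
cv2.imwrite('pics/c1.png',np.hstack([cv2.resize(c['color'][v0:v0+66,u0:u0+66,::-1],None,fx=6,fy=6,interpolation=cv2.INTER_CUBIC) for u0,v0 in((210,72),(215,205))]))
E
```

```text
red [ 467.3 -391.4   59.4   59.2   26.3]
blk [ 608.7 -343.5   58.3   58.9    5.5]
plate [ 498.6 -220.6  225.9   58.7    7.4]
hole [ 0.4055 -0.2328  0.01  ]
hole [ 0.5933 -0.2083  0.01  ]
rub [450.2 101.2  66.1  66.9  26. ]
cork [485.2  29.4  66.9  67.5  26.1]
```

View pics/c1.png

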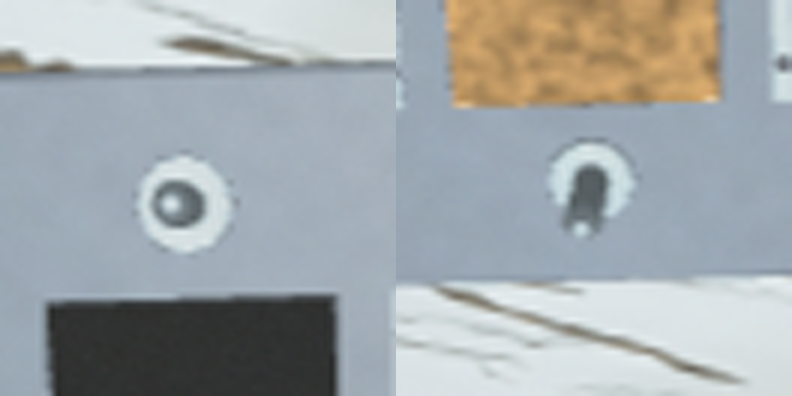

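```bash
python3 - <<'E'
from h import *
c=load('w1');a,b=(pt(c,240.3,105.4,.021),pt(c,247.1,235.3,.021)); print(a,b,(a+b)/2,np.linalg.norm(a-b),np.degrees(np.arctan2(*(b-a)[:2]*[1,-1])))
plan(.4673,-.3914,.06,2.03)
E
```

```text
[0.42584788 0.15076516 0.021     ] [ 0.50972889 -0.02110408  0.021     ] [0.46778838 0.06483054 0.021     ] 0.19124607490259823 26.014751152993114
t 2.8 d [-1.393, -3.126, 8.083] rot [0.0002, -0.0009, -0.329] dist/rot rows 6.3 2.6 q [0.12, 0.53, 0.54, 1.4, -0.27, 1.29, 0.81]
```

Emit:
drive_tool([
  [[-1.393, -3.126, 8.08], [0, 0, -0.329], 0.85],
  [[-1.393, -3.126, 8.08], [0, 0, -0.329], 0.85],
  [[-1.393, -3.126, 8.08], [0, 0, -0.329], 0.85],
  [[-1.393, -3.126, 8.08], [0, 0, -0.329], 0.85],
  [[-1.393, -3.126, 8.08], [0, 0, -0.329], 0.85],
  [[-1.393, -3.126, 8.08], [0, 0, -0.329], 0.85],
  [[-1.393, -3.126, 8.08], [0, 0, -0.329], 0.85],
  [[-1.393, -3.126, 8.08], [0, 0, -0.329], 0.85],
  [[-1.393, -3.126, 8.08], [0, 0, -0.329], 0.85],
  [[-1.393, -3.126, 8.08], [0, 0, -0.329], 0.85],
])

```text
time_s: 3.58
eef_pos: [0.4684, -0.3928, 0.062]
ee_rot: [3.14, 0.002, 2.03]
contact_force: [1.1, 1.0, 0.3]
gripper_width: 0.0726
gripper_force: 0.0
```

```bash
python3 - <<'E'
from h import *
plan(.4673,-.3914,-.003,2.03)
shot('wrist','w3')
E
```

```text
t 3.6 d [0.062, -0.017, 2.166] rot [0.0016, 0.0018, -0.0003] dist/rot rows 1.6 0.0 q [0.36, 0.69, 0.36, 1.76, -0.34, 0.75, 1.35]
```

View pics/w3.png

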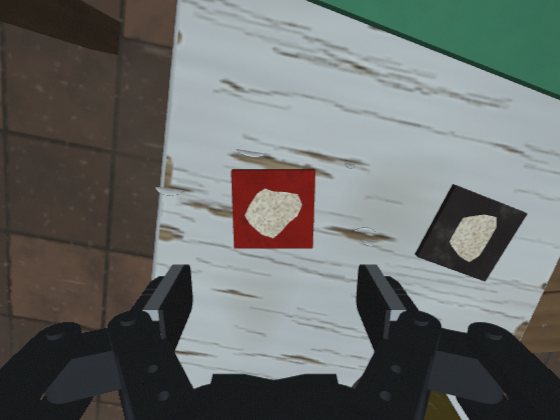

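The tile is square between the fingers, at (273,208).

```bash
python3 - <<'E'
from h import *
c=load('w3');h=hsv(c)
print('red',quad(c,red(h),(215,150,330,265),.006),'blk',quad(c,blk(h),(400,160,540,300),.006))
E
```

```text
red [ 467.1 -391.3   59.    59.5   26.3] blk [ 607.6 -343.8   62.1   59.6    5.6]
```

Emit:
drive_tool([
  [[0.04, -0.02, 1.9], [0, 0, 0], 0.82],
  [[0.04, -0.02, 1.9], [0, 0, 0], 0.82],
  [[0.04, -0.02, 1.9], [0, 0, 0], 0.82],
  [[0.04, -0.02, 1.9], [0, 0, 0], 0.82],
])

```text
time_s: 3.97
eef_pos: [0.4663, -0.3924, 0.0043]
ee_rot: [3.141, 0.001, 2.029]
contact_force: [0.0, -0.1, 0.4]
gripper_width: 0.0698
gripper_force: 0.0
```

Emit:
drive_tool([
  [[0.03, 0.02, 0.12], [0, 0, 0], 0.82],
  [[0.03, 0.02, 0.24], [0, 0, 0], 0.82],
  [[0.03, 0.02, 0.24], [0, 0, 0], 0.66],
  [[0.03, 0.02, 0.24], [0, 0, 0], 0.66],
  [[0.03, 0.02, 0.24], [0, 0, 0], 0.66],
  [[0.03, 0.02, 0.24], [0, 0, 0], 0.66],
], grip_force=30)

```text
time_s: 4.47
eef_pos: [0.4657, -0.3917, -0.0036]
ee_rot: [3.141, 0.0, 2.028]
contact_force: [0.6, -0.8, -0.2]
gripper_width: 0.056
gripper_force: 0.0
```

Emit:
drive_tool([
  [[0.03, 0.0, -0.1], [0, 0, 0], 0.82],
  [[0.03, 0.0, 0.0], [0, 0, 0], 0.82],
  [[0.03, 0.0, 0.1], [0, 0, 0], 0.82],
  [[0.03, 0.0, 0.17], [0, 0, 0], 0.82],
  [[0.03, 0.0, 0.17], [0, 0, 0], 0.82],
])

```text
time_s: 4.88
eef_pos: [0.4649, -0.3904, -0.0097]
ee_rot: [-3.141, -0.001, 2.028]
contact_force: [0.2, -0.3, 0.0]
gripper_width: 0.0705
gripper_force: 0.0
```

```bash
python3 - <<'E'
from h import *
c=shot('wrist','w4')
cv2.imwrite('pics/w4c.png',cv2.resize(c['color'][140:420,60:500,::-1],None,fx=1.8,fy=1.8))
h=hsv(c);print(quad(c,red(h),(190,150,360,400),.006),arm.get_obs()['eef_pos'],arm.get_obs()['contact_force'])
E
```

```text
[ 467.2 -391.8   59.5   59.1   26.2] [ 0.46495475 -0.39054983 -0.00940993] [ 0.24313686 -0.79667268  0.96367837]
```

View pics/w4c.png

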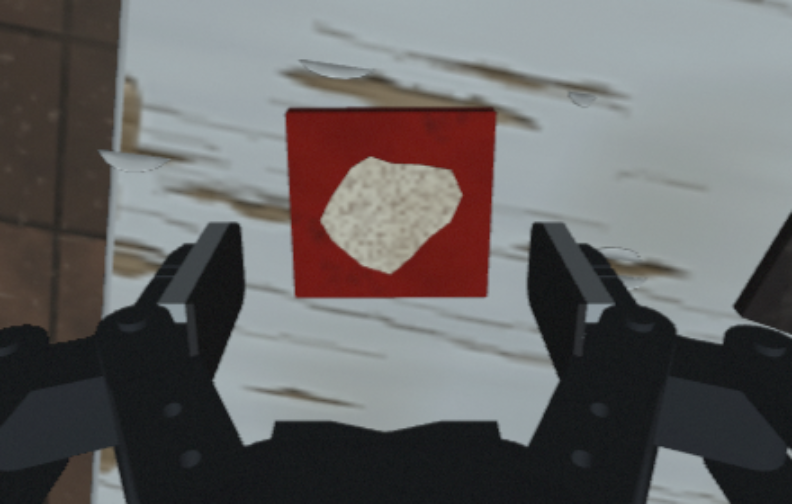

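```bash
python3 - <<'E'
from h import *
c=load('w4');P=c['pose'];K=c['camera_matrix'];o=arm.get_obs();R=Ro.from_euler('xyz',o['ee_rot'])
print('cam in tool',R.inv().apply(P[:3,3]-o['eef_pos']))
def inT(u,v): return np.round(R.inv().apply(pt(c,u,v)-o['eef_pos'])*1000,1), np.round(pt(c,u,v)*1000,0)
for v in range(268,325,8):
    print(v,[inT(u,v) for u in (160,172,182,188)])
print(inT(274,208))
E
```

```text
cam in tool [ 0.0734305   0.00021333 -0.18254558]
268 [(array([-12.2, -63.4,  -9.9]), array([ 413., -430.,    1.])), (array([-12.5, -56.9,  -9.4]), array([ 419., -427.,   -0.])), (array([ 10.5, -37.5, -55.7]), array([ 427., -398.,   46.])), (array([ 10.6, -35. , -56. ]), array([ 429., -396.,   47.]))]
276 [(array([-17.3, -64. ,  -9.8]), array([ 415., -434.,    0.])), (array([ 11.1, -39.3, -63.8]), array([ 425., -398.,   54.])), (array([ 10.7, -35.6, -63.1]), array([ 428., -397.,   54.])), (array([  7.9, -34.8, -57.8]), array([ 430., -399.,   48.]))]
284 [(array([  6.8, -44.8, -62.2]), array([ 422., -404.,   53.])), (array([ 11.3, -37.3, -70.4]), array([ 426., -397.,   61.])), (array([  9.4, -34.7, -67. ]), array([ 430., -397.,   58.])), (array([  5.4, -34.5, -59.7]), array([ 432., -401.,   50.]))]
292 [(array([ 10.5, -40.4, -74.8]), array([ 424., -399.,   65.])), (array([ 10.3, -36.3, -74.5]), array([ 428., -397.,   65.])), (array([  7. , -34.5, -68.7]), array([ 431., -400.,   59.])), (array([  1.9, -34.7, -60. ]), array([ 433., -404.,   51.]))]
300 [(array([  73.4,    0.2, -182.5]),
[... 337 characters left out ...]
  71.])), (array([  1.4, -34.4, -70.7]), array([ 434., -404.,   61.])), (array([ -4. , -34.5, -62.4]), array([ 436., -409.,   53.]))]
316 [(array([  7.2, -37.7, -84.5]), array([ 428., -401.,   75.])), (array([  5.3, -34.7, -81.6]), array([ 432., -401.,   72.])), (array([ -1.9, -34.6, -71. ]), array([ 435., -408.,   62.])), (array([ -7. , -34.5, -63.4]), array([ 437., -412.,   54.]))]
324 [(array([  6. , -36.9, -87.1]), array([ 429., -401.,   78.])), (array([  2.7, -34.7, -82.4]), array([ 433., -403.,   73.])), (array([ -4.9, -34.6, -71.7]), array([ 436., -410.,   62.])), (array([-11. , -34.9, -63.1]), array([ 439., -416.,   54.]))]
(array([ 24.4,   0.2, -15.9]), array([ 454., -369.,    6.]))
```

The fingers look still about 45 mm above the bench (depth at the tip corner (188,268) reads z≈0.046), so the true tips lie behind the reported TCP. I'll go down carefully, and measure again.

Emit:
drive_tool([
  [[-0.08, -0.05, 0.2], [0, 0, 0], 0.82],
  [[-0.08, -0.05, 0.4], [0, 0, 0], 0.82],
  [[-0.08, -0.05, 0.6], [0, 0, 0], 0.82],
  [[-0.08, -0.05, 0.75], [0, 0, 0], 0.82],
  [[-0.08, -0.05, 0.75], [0, 0, 0], 0.82],
])

```text
time_s: 5.35
eef_pos: [0.4643, -0.3931, -0.0328]
ee_rot: [-3.141, -0.001, 2.028]
contact_force: [-0.3, -0.0, 0.7]
gripper_width: 0.0702
gripper_force: 0.0
```

```bash
python3 - <<'E'
from h import *
c=shot('wrist','w5');P=c['pose'];K=c['camera_matrix'];o=arm.get_obs();R=Ro.from_euler('xyz',o['ee_rot'])
print(o['eef_pos'],o['contact_force'])
def inT(u,v): return np.round(R.inv().apply(pt(c,u,v)-o['eef_pos'])*1000,1), np.round(pt(c,u,v)*1000,0)
for v in range(252,277,8):
    print(v,[inT(u,v) for u in (176,182,188,194)])
h=hsv(c);print(quad(c,red(h),(190,100,360,400),.006))
t=c['depth'];a=[pt(c,u,v)[2] for u in (20,60,520,545) for v in (100,200)];print(np.round(a,3))
E
```

```text
[ 0.46451652 -0.39326005 -0.03221325] [ 0.20028149  0.4858352  -0.22197389]
252 [(array([  7.8, -46.6, -32.7]), array([ 419., -407.,    1.])), (array([  7.6, -43.8, -32.3]), array([ 422., -406.,    0.])), (array([  7.9, -40.8, -33.1]), array([ 424., -404.,    1.])), (array([  7.7, -38.1, -32.5]), array([ 427., -403.,    0.]))]
260 [(array([  3.8, -46.8, -33. ]), array([ 421., -411.,    1.])), (array([  3.8, -43.9, -33. ]), array([ 423., -409.,    1.])), (array([  3.5, -41.2, -32.6]), array([ 426., -408.,    0.])), (array([  3.5, -38.3, -32.5]), array([ 429., -407.,    0.]))]
268 [(array([ 10.4, -40.2, -54.9]), array([ 424., -402.,   23.])), (array([ 10.4, -37.7, -54.9]), array([ 426., -401.,   23.])), (array([ 10.8, -35.1, -55.7]), array([ 428., -399.,   24.])), (array([  6.4, -34.9, -46.9]), array([ 430., -403.,   15.]))]
276 [(array([ 11.1, -37.9, -63.2]), array([ 426., -400.,   31.])), (array([ 10.7, -35.7, -62.5]), array([ 428., -399.,   30.])), (array([  8.6, -34.5, -58.5]), array([ 430., -401.,   26.])), (array([  4.1, -34.4, -49.8]), array([ 432., -405.,   18.]))]
[ 467.3 -391.9   59.5   59.7   26.2]
[-0.399 -0.4   -0.399 -0.401  0.001  0.001  0.001  0.001]
```

View pics/w5.png

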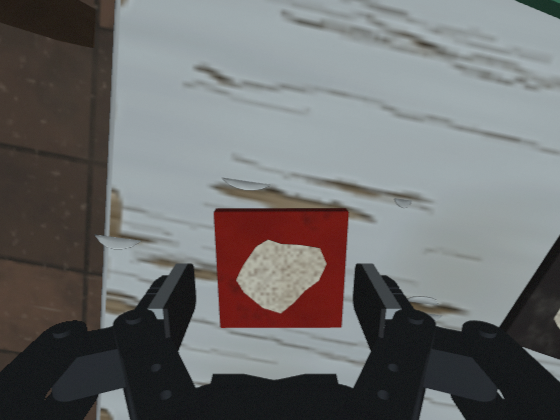

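```bash
python3 - <<'E'
from h import *
c=load('w5');o=arm.get_obs()
W=np.array([[pt(c,u,v) for u in range(140,210)] for v in range(255,400)])
R=Ro.from_euler('xyz',o['ee_rot']);T=R.inv().apply(W.reshape(-1,3)-o['eef_pos']).reshape(W.shape)*1000
m=(np.abs(T[...,1]+34.6)<1.2)&(np.abs(T[...,0])<14)
z=T[...,2][m];print(len(z),np.percentile(z,[50,90,97,99,100]))
i=np.argsort(-z)[:8];print(np.round(T[m][i],1),np.argwhere(m)[i]+[255,140])
E
```

```text
1989 [-70.03478389 -47.88246135 -32.75648148 -32.37205868 -31.54742456]
[[  0.4 -33.4 -31.5]
 [  4.2 -35.6 -31.6]
 [ -6.  -34.7 -31.7]
 [ -6.5 -34.8 -31.7]
 [ -0.5 -33.4 -31.8]
 [-13.5 -33.7 -32. ]
 [ -1.5 -34.9 -32. ]
 [ -3.1 -33.5 -32. ]] [[265 205]
 [258 200]
 [277 203]
 [278 203]
 [267 205]
 [291 206]
 [269 202]
 [272 205]]
```

Emit:
drive_tool([
  [[0.0, 0.1, 0.1], [0, 0, 0], 0.8],
  [[0.0, 0.1, 0.2], [0, 0, 0], 0.8],
  [[0.0, 0.1, 0.28], [0, 0, 0], 0.8],
  [[0.0, 0.1, 0.28], [0, 0, 0], 0.8],
])

```text
time_s: 5.73
eef_pos: [0.4675, -0.392, -0.0403]
ee_rot: [-3.141, -0.0, 2.028]
contact_force: [-0.4, -0.8, 1.1]
gripper_width: 0.0684
gripper_force: 0.0
```

```bash
python3 - <<'E'
from h import *
c=shot('wrist','w6');o=arm.get_obs();print(o['eef_pos'],o['contact_force'])
W=np.array([[pt(c,u,v) for u in range(140,210)] for v in range(255,400)])
R=Ro.from_euler('xyz',o['ee_rot']);T=R.inv().apply(W.reshape(-1,3)-o['eef_pos']).reshape(W.shape)*1000
m=(np.abs(T[...,0])<14)&(W[...,2]>.003)&(T[...,1]<-31)
z=T[...,2][m];print(len(z),np.percentile(z,[50,90,97,99,100]))
i=np.argsort(-z)[:8];print(np.round(T[m][i],1),W[m][i][:,2])
E
```

```text
[ 0.46750066 -0.39208488 -0.04010985] [ 0.09597286 -0.77457404 -0.07525685]
3581 [-75.56111905 -56.51804701 -51.42567954 -48.72855181 -46.58991903]
[[ -4.9 -33.9 -46.6]
 [  2.2 -33.8 -46.8]
 [ -5.2 -33.8 -46.9]
 [  7.1 -33.9 -47. ]
 [  1.8 -33.8 -47. ]
 [ -7.1 -33.9 -47.1]
 [  4.9 -34.  -47.4]
 [ -6.3 -33.8 -47.5]] [0.00648438 0.00666366 0.0067709  0.00685052 0.00691727 0.00699073
 0.00725314 0.00743426]
```

Emit:
drive_tool([
  [[0.0, 0.0, 0.1], [0, 0, 0], 0.8],
  [[0.0, 0.0, 0.1], [0, 0, 0], 0.76],
  [[0.0, 0.0, 0.1], [0, 0, 0], 0.66],
  [[0.0, 0.0, 0.1], [0, 0, 0], 0.6],
  [[0.0, 0.0, 0.1], [0, 0, 0], 0.5],
  [[0.0, 0.0, 0.1], [0, 0, 0], 0.5],
], grip_force=30)

```text
time_s: 6.28
eef_pos: [0.4676, -0.3922, -0.0428]
ee_rot: [3.142, 0.0, 2.028]
contact_force: [-2.2, 1.1, 3.6]
gripper_width: 0.0588
gripper_force: 32.4
```

```bash
python3 - <<'E'
from h import *
plan(.4676,-.3922,.09,2.025);plan(.485,.0292,.09,2.025);plan(.485,.0292,-.005,2.025)
E
```

```text
t 6.3 d [0.0, 0.001, -4.425] rot [0.0, 0.0, 0.0027] dist/rot rows 3.2 0.0 q [0.41, 0.85, 0.28, 1.78, -0.39, 0.57, 1.4]
t 6.3 d [12.35, 6.719, -4.425] rot [0.0, 0.0, 0.0027] dist/rot rows 10.6 0.0 q [0.41, 0.85, 0.28, 1.78, -0.39, 0.57, 1.4]
t 6.3 d [12.35, 6.719, -1.258] rot [0.0, 0.0, 0.0027] dist/rot rows 10.2 0.0 q [0.41, 0.85, 0.28, 1.78, -0.39, 0.57, 1.4]
```

Emit:
drive_tool([
  [[0, 0, -1], [0, 0, 0.003], 0.5],
  [[0, 0, -2.2], [0, 0, 0.003], 0.5],
  [[0, 0, -3.4], [0, 0, 0.003], 0.5],
  [[0.8, 0.43, -4.42], [0, 0, 0.003], 0.5],
  [[2, 1.09, -4.42], [0, 0, 0.003], 0.5],
  [[3.2, 1.74, -4.42], [0, 0, 0.003], 0.5],
  [[4.4, 2.39, -4.42], [0, 0, 0.003], 0.5],
  [[5.6, 3.05, -4.42], [0, 0, 0.003], 0.5],
  [[6.8, 3.7, -4.42], [0, 0, 0.003], 0.5],
  [[8, 4.35, -4.42], [0, 0, 0.003], 0.5],
  [[9.2, 5, -4.42], [0, 0, 0.003], 0.5],
  [[10.4, 5.66, -4.42], [0, 0, 0.003], 0.5],
  [[11.4, 6.2, -4.42], [0, 0, 0.003], 0.5],
  [[12.1, 6.58, -4.0], [0, 0, 0.003], 0.5],
  [[12.35, 6.72, -3.2], [0, 0, 0.003], 0.5],
  [[12.35, 6.72, -2.3], [0, 0, 0.003], 0.5],
  [[12.35, 6.72, -1.6], [0, 0, 0.003], 0.5],
  [[12.35, 6.72, -1.26], [0, 0, 0.003], 0.5],
  [[12.35, 6.72, -1.26], [0, 0, 0.003], 0.5],
  [[12.35, 6.72, -1.26], [0, 0, 0.003], 0.5],
])

```text
time_s: 7.95
eef_pos: [0.4851, 0.0288, -0.0048]
ee_rot: [-3.141, 0.0, 2.024]
contact_force: [0.3, 0.2, -0.3]
gripper_width: 0.0586
gripper_force: 32.7
```

```bash
python3 - <<'E'
from h import *
plan(.485,.0292,-.0205,2.025)
c=shot('wrist','w7');h=hsv(c);P=c['pose']
print(arm.get_obs()['gripper_width'])
print('red',quad(c,red(h),(150,100,400,400),.0428-.005+.006))
print('cork',quad(c,rng(h,(8,80,60),(25,255,255)),(100,50,450,400),.022))
print('rub',quad(c,blk(h),(200,40,350,170),.022))
E
```

```text
t 8.0 d [0.013, 0.003, 0.524] rot [-0.0004, 0.0, -0.0009] dist/rot rows 0.4 0.0 q [-0.4, 0.66, 0.29, 2.11, -0.43, 0.43, 0.69]
0.058633323157826066
red [484.9  29.6  59.6  60.9  26. ]
cork [472.6  55.4  67.3   9.9  26. ]
rub [453.3  95.   67.3  53.6  26. ]
```

View pics/w7.png

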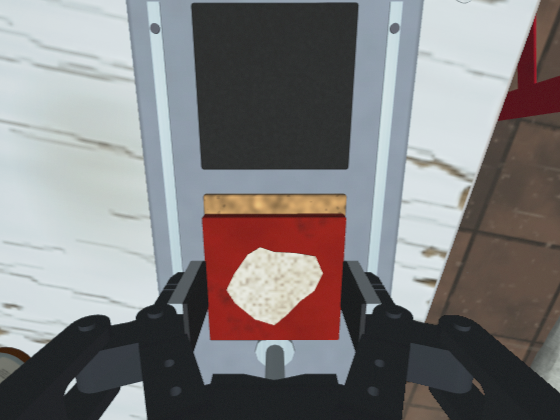

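Red tile sits squarely held over the cork (cork strip visible at (275,205)). Lowering and releasing.

Emit:
drive_tool([
  [[0.01, 0, 0.2], [0, 0, 0], 0.5],
  [[0.01, 0, 0.4], [0, 0, 0], 0.5],
  [[0.01, 0, 0.53], [0, 0, 0], 0.5],
  [[0.01, 0, 0.53], [0, 0, 0], 0.5],
  [[0.01, 0, 0.53], [0, 0, 0], 0.82],
  [[0.01, 0, 0.53], [0, 0, 0], 0.82],
  [[0.01, 0, 0.53], [0, 0, 0], 0.82],
  [[0.01, 0, -0.5], [0, 0, 0], 0.82],
  [[0.01, 0, -1.7], [0, 0, 0], 0.82],
  [[0.01, 0, -3], [0, 0, 0], 0.82],
  [[-1.5, 0, -4], [0, 0, 0], 0.82],
  [[-1.5, 0, -4], [0, 0, 0], 0.82],
])

```text
time_s: 9.0
eef_pos: [0.5076, -0.0133, 0.119]
ee_rot: [3.136, 0.003, 2.025]
contact_force: [-0.1, -1.3, 0.4]
gripper_width: 0.0698
gripper_force: 0.0
```

```bash
python3 - <<'E'
from h import *
c=shot('wrist','w8');h=hsv(c)
print('red',quad(c,red(h),(150,50,400,400),.028))
print('cork',quad(c,rng(h,(8,80,60),(25,255,255))|red(h),(150,50,400,400),.022))
print('rub',quad(c,blk(h),(170,20,370,200),.022))
plan(.6083,-.3436,.09,1.667);plan(.6083,-.3436,-.03,1.667)
E
```

```text
red [485.   29.4  59.5  59.1  26.1]
cork [485.4  28.7  67.3  66.7  25.8]
rub [456.2  88.7  67.3  40.5  26. ]
t 9.1 d [-11.332, -1.777, 0.975] rot [0.0057, 0.0022, 0.3554] dist/rot rows 8.3 2.8 q [-0.43, 0.48, 0.46, 2.0, -0.31, 0.73, 0.66]
t 9.1 d [-11.319, -1.798, 4.975] rot [0.0057, 0.0022, 0.3554] dist/rot rows 9.0 2.8 q [-0.43, 0.48, 0.46, 2.0, -0.31, 0.73, 0.66]
```

View pics/w8.png

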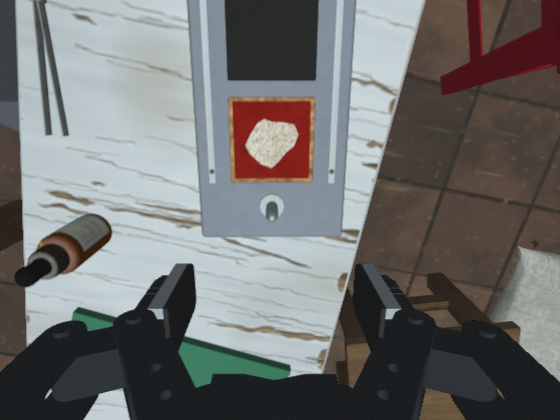

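Red is centred on cork (even cork margin around (272,140)). On to the black tile.

Emit:
drive_tool([
  [[-1.3, -0.2, 0.3], [0, 0, 0.06], 0.82],
  [[-2.6, -0.4, 0.9], [0.005, 0.002, 0.12], 0.82],
  [[-3.9, -0.61, 0.97], [0.005, 0.002, 0.18], 0.82],
  [[-5.2, -0.82, 0.97], [0.005, 0.002, 0.24], 0.82],
  [[-6.5, -1.02, 0.97], [0.005, 0.002, 0.3], 0.82],
  [[-7.8, -1.23, 0.97], [0.005, 0.002, 0.355], 0.82],
  [[-9.1, -1.43, 0.97], [0.005, 0.002, 0.355], 0.82],
  [[-10.3, -1.63, 1.2], [0.005, 0.002, 0.355], 0.82],
  [[-11.1, -1.76, 2], [0.005, 0.002, 0.355], 0.82],
  [[-11.33, -1.78, 3], [0.005, 0.002, 0.355], 0.82],
  [[-11.33, -1.78, 4], [0.005, 0.002, 0.355], 0.82],
  [[-11.33, -1.78, 4.9], [0.005, 0.002, 0.355], 0.82],
  [[-11.33, -1.78, 4.9], [0.005, 0.002, 0.355], 0.82],
  [[-11.33, -1.78, 4.9], [0.005, 0.002, 0.355], 0.82],
])

```text
time_s: 10.22
eef_pos: [0.6048, -0.3398, -0.033]
ee_rot: [-3.134, -0.002, 1.669]
contact_force: [-0.8, -0.4, -0.1]
gripper_width: 0.0701
gripper_force: 0.0
```

```bash
python3 - <<'E'
from h import *
c=shot('wrist','w9');h=hsv(c)
plan(.6083,-.3436,-.0425,1.668)
# tile by depth: pixels not needed; use dark+saturation mask
print(quad(c,blk(h),(203,150,350,345),.006))
u,v=cv2.minMaxLoc(h[200:330,230:330,2].astype(float))[3];print(u,v)
E
```

```text
t 10.3 d [-0.113, 0.071, 0.374] rot [-0.0053, -0.0007, 0.0015] dist/rot rows 0.3 0.0 q [0.18, 0.95, 0.42, 1.53, -0.49, 0.77, 0.9]
[ 609.1 -343.2   59.5   61.1    5.5]
72 47
```

Emit:
drive_tool([
  [[-0.11, 0.08, 0.0], [-0.005, 0, 0.001], 0.82],
  [[-0.11, 0.08, 0.2], [-0.005, 0, 0.001], 0.82],
  [[-0.11, 0.08, 0.36], [-0.005, 0, 0.001], 0.8],
  [[-0.11, 0.08, 0.36], [-0.005, 0, 0.001], 0.76],
  [[-0.11, 0.08, 0.36], [-0.005, 0, 0.001], 0.66],
  [[-0.11, 0.08, 0.36], [-0.005, 0, 0.001], 0.6],
  [[-0.11, 0.08, 0.36], [-0.005, 0, 0.001], 0.5],
  [[-0.11, 0.08, 0.36], [-0.005, 0, 0.001], 0.5],
], grip_force=30)

```text
time_s: 10.93
eef_pos: [0.6086, -0.3431, -0.0427]
ee_rot: [-3.142, -0.001, 1.669]
contact_force: [0.4, 0.4, 1.0]
gripper_width: 0.0582
gripper_force: 32.4
```

```bash
python3 - <<'E'
from h import *
plan(.608,-.344,.09,2.025);plan(.4503,.1011,.09,2.025);plan(.4503,.1011,-.005,2.025)
E
```

```text
t 10.9 d [-0.023, -0.023, -4.424] rot [0.0001, -0.001, -0.3562] dist/rot rows 3.2 2.8 q [0.19, 0.97, 0.41, 1.52, -0.5, 0.75, 0.9]
t 10.9 d [15.257, -3.803, -4.408] rot [0.0001, -0.001, -0.3562] dist/rot rows 11.7 2.8 q [0.19, 0.97, 0.41, 1.52, -0.5, 0.75, 0.9]
t 10.9 d [15.254, -3.803, -1.241] rot [0.0001, -0.001, -0.3562] dist/rot rows 11.3 2.8 q [0.19, 0.97, 0.41, 1.52, -0.5, 0.75, 0.9]
```

Emit:
drive_tool([
  [[0, 0, -1], [0, 0, 0], 0.5],
  [[0, 0, -2.2], [0, 0, 0], 0.5],
  [[0, 0, -3.4], [0, 0, -0.05], 0.5],
  [[1, -0.25, -4.4], [0, 0, -0.1], 0.5],
  [[2.2, -0.55, -4.4], [0, 0, -0.15], 0.5],
  [[3.5, -0.87, -4.4], [0, 0, -0.2], 0.5],
  [[4.8, -1.2, -4.4], [0, 0, -0.25], 0.5],
  [[6.1, -1.52, -4.4], [0, 0, -0.3], 0.5],
  [[7.4, -1.84, -4.4], [0, 0, -0.356], 0.5],
  [[8.7, -2.17, -4.4], [0, 0, -0.356], 0.5],
  [[10, -2.49, -4.4], [0, 0, -0.356], 0.5],
  [[11.3, -2.82, -4.4], [0, 0, -0.356], 0.5],
  [[12.6, -3.14, -4.4], [0, 0, -0.356], 0.5],
  [[13.9, -3.46, -4.4], [0, 0, -0.356], 0.5],
  [[14.9, -3.71, -4.4], [0, 0, -0.356], 0.5],
  [[15.255, -3.8, -3.8], [0, 0, -0.356], 0.5],
  [[15.255, -3.8, -2.7], [0, 0, -0.356], 0.5],
  [[15.255, -3.8, -1.8], [0, 0, -0.356], 0.5],
  [[15.255, -3.8, -1.24], [0, 0, -0.356], 0.5],
  [[15.255, -3.8, -1.24], [0, 0, -0.356], 0.5],
])

```text
time_s: 12.6
eef_pos: [0.4487, 0.1007, -0.0076]
ee_rot: [-3.138, -0.001, 2.025]
contact_force: [-1.4, -1.3, -0.2]
gripper_width: 0.0586
gripper_force: 32.7
```

```bash
python3 - <<'E'
from h import *
plan(.4503,.1011,-.021,2.025)
c=shot('wrist','w10');h=hsv(c)
print(quad(c,rng(h,(0,0,0),(180,160,60)),(203,190,347,345),.0428-.005+.006))
E
```

```text
t 12.6 d [-0.01, 0.055, 0.447] rot [-0.0037, -0.0015, -0.0002] dist/rot rows 0.3 0.0 q [-0.56, 0.65, 0.29, 2.17, -0.47, 0.39, 0.56]
[447.  105.5  63.5  68.3  26.2]
```

View pics/w10.png

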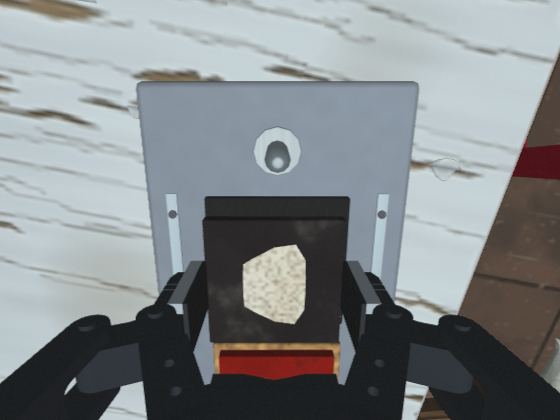

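Black tile held square over the rubber pad, tile edges at rows 218–344, columns 203–349.

Emit:
drive_tool([
  [[0.0, 0.05, 0.15], [-0.003, 0, 0], 0.5],
  [[0, 0.05, 0.3], [-0.003, 0, 0], 0.5],
  [[0, 0.05, 0.45], [-0.003, 0, 0], 0.5],
  [[0, 0.05, 0.45], [-0.003, 0, 0], 0.5],
  [[0, 0.05, 0.45], [-0.003, 0, 0], 0.82],
  [[0, 0.05, 0.45], [-0.003, 0, 0], 0.82],
  [[0, 0.05, 0.45], [-0.003, 0, 0], 0.82],
  [[0, 0.05, -0.5], [-0.003, 0, 0], 0.82],
  [[0, 0.05, -1.7], [-0.003, 0, 0], 0.82],
  [[0, 0.05, -2.9], [-0.003, 0, 0], 0.82],
  [[-1.2, 0.05, -4], [-0.003, 0, 0], 0.82],
  [[-2.2, 0.05, -5], [-0.003, 0, 0], 0.82],
  [[-2.2, 0.05, -5], [-0.003, 0, 0], 0.82],
  [[-2.2, 0.05, -5], [-0.003, 0, 0], 0.82],
])

```text
time_s: 13.82
eef_pos: [0.4823, 0.0408, 0.1468]
ee_rot: [3.134, -0.0, 2.022]
contact_force: [0.3, -0.1, 0.7]
gripper_width: 0.0698
gripper_force: 0.0
```

```bash
python3 - <<'E'
from h import *
c=shot('wrist','w11');h=hsv(c)
print(arm.get_obs()['joint_positions'])
im=c['color'][30:230,190:360,::-1];cv2.imwrite('pics/w11c.png',cv2.resize(cv2.convertScaleAbs(im,alpha=2,beta=10),None,fx=3,fy=3,interpolation=cv2.INTER_CUBIC))
print('rub',quad(c,blk(h),(170,20,370,150),.022))
E
```

```text
[-0.60427223  0.4030334   0.5130105   2.03597106 -0.28519405  0.76622818
  0.53381308]
rub [449.4 102.5  67.   64.1  25.9]
```

View pics/w11c.png

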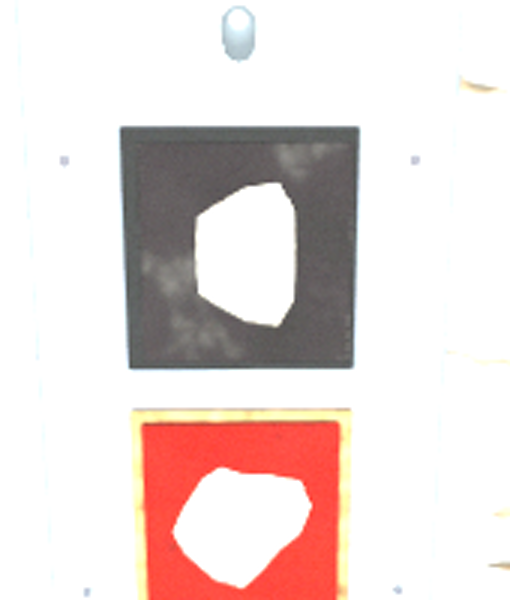

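```bash
python3 - <<'E'
from h import *
c=load('w11');g=cv2.GaussianBlur(c['color'].astype(float),(1,9),0)
for v in (90,110,135): print(v,[(u,*g[v,u].astype(int)) for u in list(range(228,241))],'\n',[(u,*g[v,u].astype(int)) for u in range(299,313)])
E
```

```text
90 [(228, np.int64(138), np.int64(150), np.int64(162)), (229, np.int64(118), np.int64(129), np.int64(140)), (230, np.int64(74), np.int64(80), np.int64(85)), (231, np.int64(42), np.int64(44), np.int64(42)), (232, np.int64(42), np.int64(44), np.int64(43)), (233, np.int64(43), np.int64(44), np.int64(44)), (234, np.int64(43), np.int64(44), np.int64(44)), (235, np.int64(40), np.int64(41), np.int64(41)), (236, np.int64(41), np.int64(41), np.int64(40)), (237, np.int64(45), np.int64(42), np.int64(43)), (238, np.int64(44), np.int64(41), np.int64(42)), (239, np.int64(45), np.int64(41), np.int64(42)), (240, np.int64(44), np.int64(42), np.int64(42))] 
 [(299, np.int64(45), np.int64(42), np.int64(42)), (300, np.int64(44), np.int64(41), np.int64(41)), (301, np.int64(44), np.int64(42), np.int64(42)), (302, np.int64(44), np.int64(41), np.int64(43)), (303, np.int64(45), np.int64(42), np.int64(42)), (304, np.int64(45), np.int64(42), np.int64(42)), (305, np.int64(44), np.int64(42), np.int64(42)), (306, np.int64(44), np.int64(41), np.int64(42)), (307, np.int64(42), np.int64(41), np.int64(42)), (308, np.
[... 2253 characters left out ...]
[(299, np.int64(45), np.int64(43), np.int64(44)), (300, np.int64(44), np.int64(42), np.int64(42)), (301, np.int64(44), np.int64(42), np.int64(42)), (302, np.int64(43), np.int64(41), np.int64(41)), (303, np.int64(45), np.int64(44), np.int64(43)), (304, np.int64(46), np.int64(43), np.int64(44)), (305, np.int64(49), np.int64(47), np.int64(47)), (306, np.int64(48), np.int64(48), np.int64(47)), (307, np.int64(41), np.int64(43), np.int64(42)), (308, np.int64(96), np.int64(104), np.int64(111)), (309, np.int64(132), np.int64(143), np.int64(155)), (310, np.int64(139), np.int64(151), np.int64(163)), (311, np.int64(139), np.int64(150), np.int64(163)), (312, np.int64(139), np.int64(151), np.int64(163))]
```

```bash
python3 - <<'E'
from h import *
c=load('w11');g=cv2.GaussianBlur(c['color'].astype(float),(15,1),0);a=np.radians(26)
for u in (245,295):
  print(u,[(v,g[v,u,0].round(),(g[v,u,0]-g[v,u,1]).round(1)) for v in list(range(69,84))+list(range(140,157))])
f=lambda u,v,z:np.round((Ro.from_euler('z',-a).apply(pt(c,u,v,z)-[.4502,.1011,0]))*1000,1)
print('tile L,R',f(236.1,90,.028),f(306.8,90,.028),'pad',f(229.8,90,.022),f(309,90,.022))
print({v:(f(270,v,.022)[1],f(270,v,.028)[1]) for v in (72,73,77,78,79,148,149,150,151,152,153)})
plan(.4503,.1011,-.0215,2.025)
E
```

```text
245 [(69, np.float64(138.0), np.float64(-11.5)), (70, np.float64(138.0), np.float64(-11.3)), (71, np.float64(125.0), np.float64(-10.0)), (72, np.float64(58.0), np.float64(-3.1)), (73, np.float64(45.0), np.float64(-0.7)), (74, np.float64(44.0), np.float64(-1.3)), (75, np.float64(44.0), np.float64(-1.3)), (76, np.float64(43.0), np.float64(-1.1)), (77, np.float64(39.0), np.float64(-0.6)), (78, np.float64(42.0), np.float64(2.8)), (79, np.float64(43.0), np.float64(2.8)), (80, np.float64(43.0), np.float64(2.5)), (81, np.float64(43.0), np.float64(2.2)), (82, np.float64(44.0), np.float64(2.6)), (83, np.float64(44.0), np.float64(3.1)), (140, np.float64(48.0), np.float64(2.4)), (141, np.float64(47.0), np.float64(2.2)), (142, np.float64(48.0), np.float64(2.6)), (143, np.float64(47.0), np.float64(2.0)), (144, np.float64(48.0), np.float64(2.1)), (145, np.float64(49.0), np.float64(2.2)), (146, np.float64(50.0), np.float64(2.1)), (147, np.float64(49.0), np.float64(2.2)), (148, np.float64(48.0), np.float64(2.8)), (149, np.float64(47.0), np.float64(2.9)), (150, np.float64(43.0), np.float64(0.6)), (15
[... 1620 characters left out ...]
))]
tile L,R [-27.9  19.2  28. ] [31.1 19.1 28. ] pad [-33.9  19.5  22. ] [33.6 19.3 22. ]
{72: (np.float64(33.7), np.float64(33.1)), 73: (np.float64(32.9), np.float64(32.4)), 77: (np.float64(29.8), np.float64(29.3)), 78: (np.float64(29.0), np.float64(28.5)), 79: (np.float64(28.2), np.float64(27.7)), 148: (np.float64(-29.5), np.float64(-28.8)), 149: (np.float64(-30.4), np.float64(-29.7)), 150: (np.float64(-31.3), np.float64(-30.6)), 151: (np.float64(-32.2), np.float64(-31.4)), 152: (np.float64(-33.0), np.float64(-32.3)), 153: (np.float64(-33.9), np.float64(-33.2))}
t 13.9 d [2.209, -0.088, 5.56] rot [0.0048, -0.0012, -0.0016] dist/rot rows 4.3 0.0 q [-0.6, 0.4, 0.51, 2.04, -0.29, 0.77, 0.53]
```

Black tile lies about 1.6 mm off along the board's x (a lag correction counted twice). I'll recentre it by closing the fingers at the right place.

Emit:
drive_tool([
  [[1, -0.08, 1], [0.005, -0.001, -0.001], 0.82],
  [[2.1, -0.08, 2], [0.005, -0.001, -0.001], 0.82],
  [[2.2, -0.08, 3], [0.005, -0.001, -0.001], 0.82],
  [[2.2, -0.08, 4], [0.005, -0.001, -0.001], 0.82],
  [[2.2, -0.08, 4.6], [0.005, -0.001, -0.001], 0.82],
  [[2.2, -0.08, 4.6], [0.005, -0.001, -0.001], 0.82],
  [[2.2, -0.08, 4.6], [0.005, -0.001, -0.001], 0.82],
  [[2.2, -0.08, 4.6], [0.005, -0.001, -0.001], 0.82],
])

```text
time_s: 14.53
eef_pos: [0.4498, 0.101, 0.0073]
ee_rot: [-3.14, -0.0, 2.026]
contact_force: [-0.5, 0.2, 0.4]
gripper_width: 0.0699
gripper_force: 0.0
```

```bash
python3 - <<'E'
from h import *
plan(.4502,.1013,-.0212,2.025)
E
```

```text
t 14.5 d [0.003, 0.02, 0.95] rot [-0.002, -0.0001, 0.0006] dist/rot rows 0.7 0.0 q [-0.59, 0.62, 0.32, 2.16, -0.46, 0.42, 0.55]
```

Emit:
drive_tool([
  [[0, 0, 0.4], [0, 0, 0], 0.82],
  [[0, 0, 0.8], [0, 0, 0], 0.82],
  [[0, 0, 0.93], [0, 0, 0], 0.82],
  [[0, 0, 0.93], [0, 0, 0], 0.82],
  [[0, 0, 0.93], [0, 0, 0], 0.76],
  [[0, 0, 0.93], [0, 0, 0], 0.72],
  [[0, 0, 0.93], [0, 0, 0], 0.66],
  [[0, 0, 0.93], [0, 0, 0], 0.6],
  [[0, 0, 0.93], [0, 0, 0], 0.6],
  [[0, 0, 0.93], [0, 0, 0], 0.6],
  [[0, 0, 0.93], [0, 0, 0], 0.82],
  [[0, 0, 0.93], [0, 0, 0], 0.82],
  [[0, 0, 0.93], [0, 0, 0], 0.82],
  [[0, 0, 0], [0, 0, 0], 0.82],
  [[0, 0, -1.2], [0, 0, 0], 0.82],
  [[-1, 0, -2.4], [0, 0, 0], 0.82],
  [[-2.2, 0, -3.6], [0, 0, 0], 0.82],
  [[-2.2, 0, -4.6], [0, 0, 0], 0.82],
  [[-2.2, 0, -4.6], [0, 0, 0], 0.82],
  [[-2.2, 0, -4.6], [0, 0, 0], 0.82],
], grip_force=25)

```text
time_s: 16.2
eef_pos: [0.4803, 0.0415, 0.1466]
ee_rot: [3.14, 0.0, 2.025]
contact_force: [-1.2, 0.5, 0.1]
gripper_width: 0.0699
gripper_force: 0.0
```

```bash
python3 - <<'E'
from h import *
c=shot('wrist','w12');g=cv2.GaussianBlur(c['color'].astype(float),(1,9),0)
for v in (85,90): print(v,[(u,g[v,u,0].round(),(g[v,u,0]-g[v,u,1]).round(1)) for u in list(range(227,242))+list(range(298,313))])
h=hsv(c);print('red',quad(c,red(h),(150,50,400,250),.028))
plan(.4986,-.2206,.10,3.271)
E
```

```text
85 [(227, np.float64(139.0), np.float64(-12.4)), (228, np.float64(139.0), np.float64(-11.9)), (229, np.float64(139.0), np.float64(-12.0)), (230, np.float64(138.0), np.float64(-11.9)), (231, np.float64(139.0), np.float64(-11.2)), (232, np.float64(112.0), np.float64(-8.7)), (233, np.float64(60.0), np.float64(-4.1)), (234, np.float64(45.0), np.float64(-1.6)), (235, np.float64(43.0), np.float64(-1.8)), (236, np.float64(41.0), np.float64(-0.2)), (237, np.float64(42.0), np.float64(2.1)), (238, np.float64(45.0), np.float64(2.2)), (239, np.float64(44.0), np.float64(2.2)), (240, np.float64(44.0), np.float64(2.4)), (241, np.float64(44.0), np.float64(2.1)), (298, np.float64(50.0), np.float64(2.0)), (299, np.float64(49.0), np.float64(2.8)), (300, np.float64(47.0), np.float64(2.2)), (301, np.float64(48.0), np.float64(2.5)), (302, np.float64(47.0), np.float64(1.9)), (303, np.float64(46.0), np.float64(2.4)), (304, np.float64(47.0), np.float64(3.0)), (305, np.float64(45.0), np.float64(2.5)), (306, np.float64(45.0), np.float64(2.7)), (307, np.float64(44.0), np.float64(2.6)), (308, np.float64(42.0), n
[... 947 characters left out ...]
.0), np.float64(3.2)), (301, np.float64(45.0), np.float64(2.0)), (302, np.float64(45.0), np.float64(1.8)), (303, np.float64(44.0), np.float64(2.5)), (304, np.float64(45.0), np.float64(3.2)), (305, np.float64(44.0), np.float64(3.0)), (306, np.float64(44.0), np.float64(2.8)), (307, np.float64(44.0), np.float64(2.3)), (308, np.float64(42.0), np.float64(1.3)), (309, np.float64(41.0), np.float64(-0.4)), (310, np.float64(44.0), np.float64(-1.1)), (311, np.float64(43.0), np.float64(-1.1)), (312, np.float64(92.0), np.float64(-8.1))]
red [484.7  30.   59.5  59.2  26. ]
t 16.2 d [-8.147, -3.265, 1.505] rot [-0.0003, -0.0007, -1.2452] dist/rot rows 6.4 10.0 q [-0.61, 0.4, 0.52, 2.04, -0.29, 0.77, 0.54]
```

Black is now centred to within 0.3 mm. On to the plate.

Emit:
drive_tool([
  [[-0.8, -0.32, 0], [0, 0, -0.12], 0.9],
  [[-1.6, -0.64, 0], [0, 0, -0.24], 0.9],
  [[-2.5, -1, 0], [0, 0, -0.36], 0.9],
  [[-3.4, -1.36, 0], [0, 0, -0.48], 0.9],
  [[-4.3, -1.72, 0], [0, 0, -0.6], 0.9],
  [[-5.2, -2.08, 0], [0, 0, -0.72], 0.9],
  [[-6, -2.4, 0], [0, 0, -0.84], 0.9],
  [[-6.8, -2.72, 0.3], [0, 0, -0.96], 0.9],
  [[-7.5, -3, 0.8], [0, 0, -1.08], 0.9],
  [[-8, -3.2, 1.2], [0, 0, -1.2], 0.9],
  [[-8.15, -3.26, 1.5], [0, 0, -1.245], 0.9],
  [[-8.15, -3.26, 1.5], [0, 0, -1.245], 0.9],
  [[-8.15, -3.26, 1.5], [0, 0, -1.245], 0.9],
  [[-8.15, -3.26, 1.5], [0, 0, -1.245], 0.9],
])

```text
time_s: 17.42
eef_pos: [0.4985, -0.2199, 0.0998]
ee_rot: [3.141, -0.002, -3.014]
contact_force: [1.3, 0.4, 0.1]
gripper_width: 0.0766
gripper_force: 0.0
```

```bash
python3 - <<'E'
from h import *
c=shot('wrist','w13');h=hsv(c)
m=rng(h,(55,60,30),(95,255,255)); print('plate',quad(c,m,(0,0,560,420),.01))
plan(.4986,-.2206,0,3.271)
E
```

```text
plate [ 498.9 -220.2  226.1   59.7    7.4]
t 17.5 d [0.005, -0.023, 3.338] rot [-0.0002, -0.0018, -0.0006] dist/rot rows 2.4 0.0 q [0.17, 0.53, 0.19, 1.9, -0.14, 0.73, 2.14]
```

View pics/w13.png

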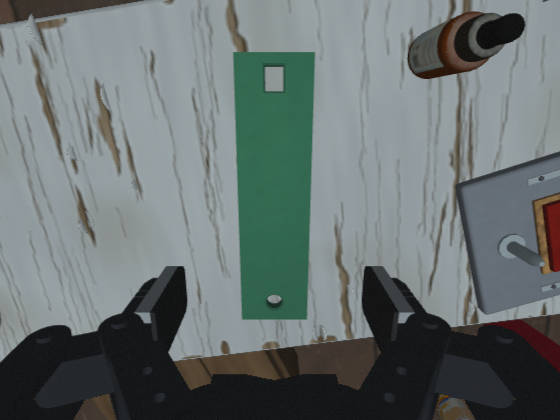

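Emit:
drive_tool([
  [[0.0, -0.02, 1.2], [0, 0, 0], 0.86],
  [[0.0, -0.02, 2.4], [0, 0, 0], 0.86],
  [[0.0, -0.02, 3.6], [0, 0, 0], 0.84],
  [[0.0, -0.02, 4.2], [0, 0, 0], 0.82],
  [[0.0, -0.02, 4.5], [0, 0, 0], 0.82],
  [[0.0, -0.02, 4.7], [0, 0, 0], 0.82],
  [[0.0, -0.02, 4.7], [0, 0, 0], 0.76],
  [[0.0, -0.02, 4.7], [0, 0, 0], 0.66],
  [[0.0, -0.02, 4.7], [0, 0, 0], 0.55],
  [[0.0, -0.02, 4.7], [0, 0, 0], 0.55],
  [[0.0, -0.02, 4.7], [0, 0, 0], 0.55],
  [[0.0, -0.02, 4.7], [0, 0, 0], 0.55],
], grip_force=60)

```text
time_s: 18.47
eef_pos: [0.4993, -0.2217, -0.0396]
ee_rot: [-3.14, -0.0, -3.012]
contact_force: [-2.1, 1.9, 10.4]
gripper_width: 0.0575
gripper_force: 66.1
```

```bash
python3 - <<'E'
from h import *
o=arm.get_obs();print(o['eef_pos'],o['gripper_width'])
plan(.4986,-.2206,.10,3.271);plan(.4677,.0651,.10,2.025)
E
```

```text
[ 0.49930093 -0.22172353 -0.03964843] 0.05745042815051222
t 18.5 d [0.019, 0.035, -4.655] rot [-0.0012, -0.0, -0.0002] dist/rot rows 3.3 0.0 q [0.22, 0.76, 0.12, 1.95, -0.19, 0.44, 2.18]
t 18.5 d [-0.187, 9.611, -4.666] rot [-0.001, 0.0007, 1.2458] dist/rot rows 7.7 10.0 q [0.22, 0.76, 0.12, 1.95, -0.19, 0.44, 2.18]
```

Emit:
drive_tool([
  [[0, 0, -0.5], [0, 0, 0], 0.5],
  [[0, 0, -1.4], [0, 0, 0], 0.5],
  [[0, 0, -2.4], [0, 0, 0], 0.5],
  [[0, 0, -3.4], [0, 0, 0], 0.5],
  [[0, 0, -4.2], [0, 0, 0], 0.5],
  [[0, 0, -4.8], [0, 0, 0], 0.5],
  [[-0.02, 0.7, -4.8], [0, 0, 0.1], 0.5],
  [[-0.04, 1.6, -4.8], [0, 0, 0.21], 0.5],
  [[-0.06, 2.5, -4.8], [0, 0, 0.32], 0.5],
  [[-0.08, 3.4, -4.8], [0, 0, 0.43], 0.5],
  [[-0.1, 4.3, -4.8], [0, 0, 0.54], 0.5],
  [[-0.12, 5.2, -4.8], [0, 0, 0.65], 0.5],
  [[-0.14, 6.1, -4.8], [0, 0, 0.76], 0.5],
  [[-0.15, 7, -4.8], [0, 0, 0.87], 0.5],
  [[-0.16, 7.9, -4.8], [0, 0, 0.98], 0.5],
  [[-0.17, 8.6, -4.8], [0, 0, 1.09], 0.5],
  [[-0.18, 9.2, -4.8], [0, 0, 1.18], 0.5],
  [[-0.19, 9.6, -4.8], [0, 0, 1.246], 0.5],
  [[-0.19, 9.6, -4.8], [0, 0, 1.246], 0.5],
  [[-0.19, 9.6, -4.8], [0, 0, 1.246], 0.5],
])

```text
time_s: 20.13
eef_pos: [0.4673, 0.0654, 0.1033]
ee_rot: [-3.14, -0.0, 2.028]
contact_force: [0.7, -1.4, -3.4]
gripper_width: 0.0576
gripper_force: 66.2
```

Emit:
drive_tool([
  [[0, 0, 0.5], [0, 0, 0], 0.5],
  [[0, 0, 1], [0, 0, 0], 0.5],
  [[0, 0, 1], [0, 0, 0], 0.5],
  [[0, 0, 1], [0, 0, 0], 0.5],
])

```text
time_s: 20.47
eef_pos: [0.467, 0.0637, 0.073]
ee_rot: [-3.139, -0.0, 2.024]
contact_force: [0.2, -0.4, -3.1]
gripper_width: 0.0575
gripper_force: 66.2
```

```bash
python3 - <<'E'
from h import *
o=arm.get_obs();print(o['eef_pos'],o['ee_rot'],o['gripper_width'])
c=shot('wrist','w14');h=hsv(c)
m=rng(h,(55,60,30),(95,255,255)); print('plate',quad(c,m,(0,0,560,420),o['eef_pos'][2]+.0396+.010))
plan(.4677,.0651,.025,2.025)
E
```

```text
[0.46704041 0.06366915 0.0729696 ] [-3.13892962e+00 -1.32662087e-04  2.02428855e+00] 0.05752040549844258
plate [454.7  89.6  60.4 160.3  26. ]
t 20.5 d [0.031, 0.029, 1.614] rot [-0.0017, -0.0, -0.0007] dist/rot rows 1.2 0.0 q [-0.64, 0.53, 0.5, 2.11, -0.44, 0.6, 0.63]
```

View pics/w14.png

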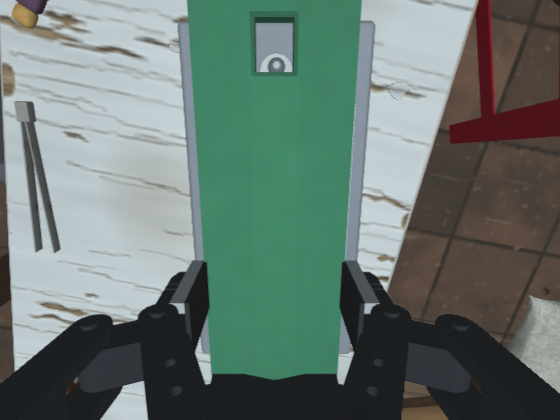

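The plate is over the board; the slot is at (275,44) with the pin tip seen through it at (277,65).

```bash
python3 - <<'E'
from h import *
c=load('w14');z=.073+.0396+.01
im=c['color'][0:90,235:315,::-1];cv2.imwrite('pics/s.png',cv2.resize(im,None,fx=6,fy=6,interpolation=cv2.INTER_CUBIC))
h=hsv(c);m=rng(h,(55,60,90),(95,255,255))
g=c['color'].astype(int)
print([(u,g[44,u].tolist()) for u in list(range(247,257))+list(range(293,302))]);print([(v,g[v,275].tolist()) for v in list(range(6,20))+list(range(68,82))])
print('pin',pt(c,276.5,65,.054),'slot',[pt(c,u,v,z) for u,v in((250.5,44),(298,44),(275,11.5),(275,76))],'ctr',pt(c,274.3,44,z))
E
```

```text
[(247, [65, 131, 101]), (248, [66, 132, 103]), (249, [65, 132, 102]), (250, [61, 121, 94]), (251, [55, 106, 83]), (252, [54, 106, 83]), (253, [55, 106, 83]), (254, [48, 92, 72]), (255, [68, 89, 85]), (256, [114, 128, 136]), (293, [53, 85, 71]), (294, [52, 96, 76]), (295, [51, 102, 79]), (296, [54, 103, 82]), (297, [56, 108, 85]), (298, [61, 121, 94]), (299, [65, 130, 101]), (300, [64, 129, 99]), (301, [65, 130, 101])]
[(6, [64, 129, 101]), (7, [64, 128, 100]), (8, [65, 129, 100]), (9, [64, 128, 100]), (10, [64, 129, 100]), (11, [56, 109, 85]), (12, [54, 107, 83]), (13, [55, 108, 83]), (14, [55, 107, 85]), (15, [54, 106, 84]), (16, [52, 104, 82]), (17, [36, 67, 52]), (18, [33, 61, 49]), (19, [35, 62, 50]), (68, [144, 159, 166]), (69, [105, 116, 121]), (70, [102, 112, 118]), (71, [100, 109, 115]), (72, [57, 104, 84]), (73, [56, 107, 84]), (74, [54, 108, 83]), (75, [55, 107, 83]), (76, [65, 128, 99]), (77, [67, 134, 103]), (78, [68, 134, 103]), (79, [68, 134, 104]), (80, [68, 135, 104]), (81, [66, 134, 104])]
pin [0.4264769  0.15034973 0.054     ] slot [array([0.41819871, 0.14556657, 0.1226    ]), array([0.43339565, 0.15296192, 0.1226    ]), array([0.42153413, 0.15860712, 0.1226    ]), array([0.43070045, 0.13983353, 0.1226    ])] ctr [0.42581455 0.1492727  0.1226    ]
```

View pics/s.png

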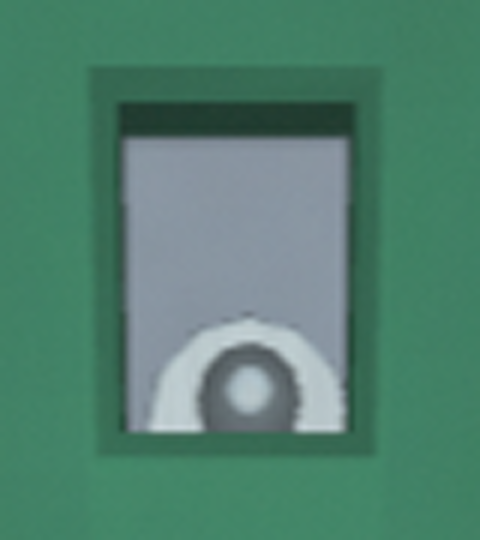

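Emit:
drive_tool([
  [[0.03, 0.03, 0.5], [-0.0017, 0, 0], 0.5],
  [[0.03, 0.03, 1.0], [-0.0017, 0, 0], 0.5],
  [[0.03, 0.03, 1.4], [-0.0017, 0, 0], 0.5],
  [[0.03, 0.03, 1.55], [-0.0017, 0, 0], 0.5],
  [[0.03, 0.03, 1.55], [-0.0017, 0, 0], 0.5],
  [[0.03, 0.03, 1.55], [-0.0017, 0, 0], 0.5],
  [[0.03, 0.03, 1.55], [-0.0017, 0, 0], 0.5],
])

```text
time_s: 21.1
eef_pos: [0.4681, 0.0659, 0.0272]
ee_rot: [3.141, 0.0, 2.025]
contact_force: [0.7, 0.3, -3.7]
gripper_width: 0.058
gripper_force: 66.2
```

```bash
python3 - <<'E'
from h import *
plan(.4677,.0651,-.0116,2.025)
c=shot('wrist','w15')
z=.0267+.0396+.01
print('pin',pt(c,276.5,65,.054))
im=c['color'][0:130,200:360,::-1];cv2.imwrite('pics/s2.png',cv2.resize(im,None,fx=4,fy=4,interpolation=cv2.INTER_CUBIC))
E
```

```text
t 21.1 d [-0.019, -0.025, 1.293] rot [0.001, 0.0001, -0.0003] dist/rot rows 0.9 0.0 q [-0.58, 0.61, 0.42, 2.14, -0.51, 0.5, 0.68]
pin [0.42946762 0.14790838 0.054     ]
```

View pics/s2.png

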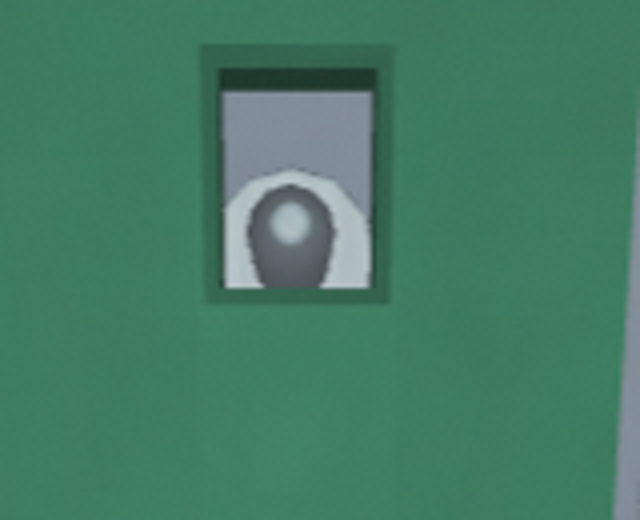

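```bash
python3 - <<'E'
from h import *
c=load('w15');o=arm.get_obs();R=Ro.from_euler('xyz',o['ee_rot'])
p=pt(c,272.2,55.1,.0535);s=pt(c,273.9,42.9,o['eef_pos'][2]+.0496);print(p,s,R.inv().apply(p-s)*1000,o['eef_pos'])
E
```

```text
[0.42611727 0.15063215 0.0535    ] [0.42638163 0.15169747 0.07675117] [-0.83912758 -0.7308557  23.25044978] [0.46809501 0.06601398 0.02715117]
```

Pin at crop (290,222), slot centre (297,173): a 0.8 mm correction, within the play. Lowering.

Emit:
drive_tool([
  [[-0.02, -0.025, 0.1], [0, 0, 0], 0.5],
  [[-0.02, -0.025, 0.25], [0, 0, 0], 0.5],
  [[-0.02, -0.025, 0.4], [0, 0, 0], 0.5],
  [[-0.02, -0.025, 0.55], [0, 0, 0], 0.5],
  [[-0.02, -0.025, 0.7], [0, 0, 0], 0.5],
  [[-0.02, -0.025, 0.7], [0, 0, 0], 0.5],
  [[-0.02, -0.025, 0.7], [0, 0, 0], 0.5],
])

```text
time_s: 21.73
eef_pos: [0.4669, 0.0649, 0.005]
ee_rot: [-3.141, -0.0, 2.024]
contact_force: [0.4, -0.2, -4.1]
gripper_width: 0.0574
gripper_force: 66.2
```

Emit:
drive_tool([
  [[0.01, 0.02, 0.15], [0, 0, 0], 0.5],
  [[0.01, 0.02, 0.3], [0, 0, 0], 0.5],
  [[0.01, 0.02, 0.42], [0, 0, 0], 0.5],
  [[0.01, 0.02, 0.5], [0, 0, 0], 0.5],
  [[0.01, 0.02, 0.5], [0, 0, 0], 0.5],
  [[0.01, 0.02, 0.5], [0, 0, 0], 0.5],
])

```text
time_s: 22.23
eef_pos: [0.4674, 0.0655, -0.0098]
ee_rot: [-3.141, -0.0, 2.025]
contact_force: [0.3, 0.6, -3.3]
gripper_width: 0.0579
gripper_force: 66.2
```

Still hanging free; creeping down to contact.

Emit:
drive_tool([
  [[0, 0, 0.03], [0, 0, 0], 0.5],
  [[0, 0, 0.06], [0, 0, 0], 0.5],
  [[0, 0, 0.09], [0, 0, 0], 0.5],
  [[0, 0, 0.09], [0, 0, 0], 0.5],
])

```text
time_s: 22.57
eef_pos: [0.4677, 0.0657, -0.0117]
ee_rot: [3.141, -0.001, 2.025]
contact_force: [-4.8, -0.2, 19.2]
gripper_width: 0.0576
gripper_force: 68.7
```

Emit:
drive_tool([
  [[0, 0, -0.02], [0, 0, 0], 0.5],
  [[0, 0, -0.03], [0, 0, 0], 0.6],
  [[0, 0, -0.03], [0, 0, 0], 0.7],
  [[0, 0, -0.03], [0, 0, 0], 0.82],
  [[0, 0, -0.03], [0, 0, 0], 0.82],
  [[0, 0, -0.03], [0, 0, 0], 0.82],
  [[0, 0, -0.8], [0, 0, 0], 0.82],
  [[0, 0, -1.8], [0, 0, 0], 0.82],
  [[0, 0, -2.9], [0, 0, 0], 0.82],
  [[0, 0, -4.1], [0, 0, 0], 0.82],
  [[0, 0, -5.2], [0, 0, 0], 0.6],
  [[-1.5, 0, -6.2], [0, 0, 0], 0.55],
  [[-2.7, 0, -7.2], [0, 0, 0], 0.55],
  [[-3, 0, -8], [0, 0, 0], 0.55],
  [[-3, 0, -8], [0, 0, 0], 0.55],
  [[-3, 0, -8], [0, 0, 0], 0.55],
  [[-3, 0, -8], [0, 0, 0], 0.55],
])

```text
time_s: 23.98
eef_pos: [0.5067, -0.0149, 0.2272]
ee_rot: [-3.141, -0.001, 2.025]
contact_force: [-0.1, 1.1, 0.3]
gripper_width: 0.0469
gripper_force: 0.0
```

```bash
python3 - <<'E'
from h import *
c=shot('wrist','w16');h=hsv(c)
m=rng(h,(55,60,30),(95,255,255)); print('plate',quad(c,m,(0,0,560,420),.038))
a=np.radians(26)
for s in (-100,-80,-40,0,40,80,100):
  r=[]
  for x in(-22,22):
    p=np.array([.4677+np.cos(a)*x/1e3-np.sin(a)*s/1e3,.0651+np.sin(a)*x/1e3+np.cos(a)*s/1e3,.038,1])
    q=np.linalg.inv(c['pose'])@p;K=c['camera_matrix'];u=K[0,2]-K[0,0]*q[0]/q[2];v=K[1,2]+K[1,1]*q[1]/q[2]
    r.append((int(u),int(v),np.round(1000*np.median([pt(c,int(u)+i,int(v)+j)[2] for i in(-2,0,2) for j in(-2,0,2)]),1)) if 3<u<556 and 3<v<416 else None)
  print(s,r)
t=shot('top','t2')
for n,f in(('steel',(187,199,.062)),('brass',(201,241,.046))): print(n,pt(t,*f))
plan(.49,.33,.15,2.025)
E
```

```text
plate [474.2  52.4  61.3 195.6  26. ]
-100 [(254, 186, np.float64(38.5)), (293, 186, np.float64(38.4))]
-80 [(253, 168, np.float64(38.8)), (293, 168, np.float64(38.5))]
-40 [(253, 131, np.float64(38.6)), (294, 131, np.float64(39.1))]
0 [(252, 91, np.float64(38.6)), (295, 91, np.float64(38.5))]
40 [(251, 49, np.float64(38.5)), (296, 49, np.float64(38.8))]
80 [(251, 4, np.float64(38.2)), (296, 4, np.float64(38.8))]
100 [None, None]
steel [0.48923318 0.33161803 0.062     ]
brass [0.37216457 0.28874171 0.046     ]
t 24.1 d [10.554, 4.561, 2.557] rot [-0.0017, -0.0008, 0.0007] dist/rot rows 8.5 0.0 q [-0.61, 0.36, 0.68, 1.89, -0.26, 0.99, 0.64]
```

View pics/w16.png

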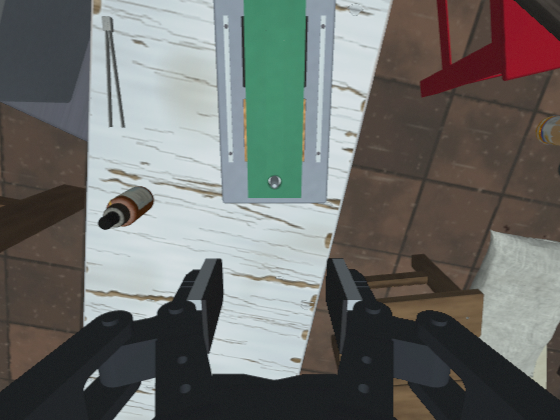

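The plate lies flat (38.5 mm all over) with the pin showing through at (275,182). I have viewed more pictures than the 14 allowed, so from here I measure by code only.

```bash
python3 - <<'E'
from h import *
plan(.45,.24,.25,2.025)
E
```

```text
t 24.1 d [8.447, 2.04, -0.774] rot [-0.0017, -0.0008, 0.0007] dist/rot rows 6.3 0.0 q [-0.61, 0.36, 0.68, 1.89, -0.26, 0.99, 0.64]
```

Emit:
drive_tool([
  [[1.3, 0.3, -0.77], [0, 0, 0], 0.55],
  [[2.6, 0.6, -0.77], [0, 0, 0], 0.55],
  [[3.9, 0.95, -0.77], [0, 0, 0], 0.55],
  [[5.2, 1.25, -0.77], [0, 0, 0], 0.55],
  [[6.5, 1.6, -0.77], [0, 0, 0], 0.55],
  [[7.7, 1.85, -0.77], [0, 0, 0], 0.55],
  [[8.45, 2.04, -0.77], [0, 0, 0], 0.55],
  [[8.45, 2.04, -0.77], [0, 0, 0], 0.55],
  [[8.45, 2.04, -0.77], [0, 0, 0], 0.55],
])

```text
time_s: 24.83
eef_pos: [0.4497, 0.2407, 0.2497]
ee_rot: [-3.14, 0.001, 2.028]
contact_force: [0.8, -1.1, -0.1]
gripper_width: 0.0468
gripper_force: 0.0
```

```bash
cat >> h.py <<'E'
def cloud(c):
    K=c['camera_matrix'];P=c['pose'];v,u=np.mgrid[:420,:560];d=c['depth']
    X=np.stack([(u-K[0,2])/K[0,0]*d,-(v-K[1,2])/K[1,1]*d,-d],-1)
    W=X@P[:3,:3].T+P[:3,3]; W[d==0]=np.nan; return W
def knob(c,x,y,zlo,zhi,r=.045):
    W=cloud(c).reshape(-1,3);W=W[(np.hypot(W[:,0]-x,W[:,1]-y)<r)&(W[:,2]>zlo)&(W[:,2]<zhi)]
    return len(W),np.round(W.mean(0),4),np.round(np.ptp(W,axis=0)*1e3,1) if len(W) else 0, np.round(cv2.minEnclosingCircle((W[:,:2]*1e3).astype(np.float32)),1) if 0 else cv2.minEnclosingCircle((W[:,:2]*1e3).astype(np.float32))
E
python3 - <<'E'
from h import *
c=shot('wrist','w17')
for n,x,y,k,b in(('steel',.489,.332,.0605,.038),('brass',.372,.289,.0445,.022)):
    print(n,'knob',knob(c,x,y,k,k+.006),'body',knob(c,x,y,b-.004,b+.004))
plan(.489,.332,.08,2.025)
E
```

```text
steel knob (414, array([0.4892, 0.3393, 0.063 ]), array([22.9, 23. ,  4.9]), ((489.4540100097656, 339.3334045410156), 11.831210136413574)) body (1169, array([0.4874, 0.3388, 0.039 ]), array([49.4, 49.1,  7.7]), ((489.54083251953125, 339.3206787109375), 24.94808006286621))
brass knob (389, array([0.3699, 0.2948, 0.0471]), array([23.5, 23.4,  5.2]), ((369.74517822265625, 294.578857421875), 11.870941162109375)) body (1360, array([0.3707, 0.2954, 0.0235]), array([53.3, 53.2,  6.5]), ((369.8002624511719, 294.8426513671875), 26.82094955444336))
t 24.9 d [2.207, 2.526, 5.66] rot [-0.0016, 0.0006, 0.001] dist/rot rows 4.7 0.0 q [-1.09, 0.32, 0.62, 1.85, -0.21, 1.04, 0.07]
```

Emit:
drive_tool([
  [[0.9, 1, 1], [0, 0, 0], 0.6],
  [[1.7, 2, 2.2], [0, 0, 0], 0.6],
  [[2.3, 2.5, 3.4], [0, 0, 0], 0.6],
  [[2.41, 2.64, 4.6], [0, 0, 0], 0.6],
  [[2.41, 2.64, 5.8], [0, 0, 0], 0.6],
  [[2.41, 2.64, 6.7], [0, 0, 0], 0.6],
  [[2.41, 2.64, 6.7], [0, 0, 0], 0.6],
  [[2.41, 2.64, 6.7], [0, 0, 0], 0.6],
  [[2.41, 2.64, 6.7], [0, 0, 0], 0.6],
])

```text
time_s: 25.63
eef_pos: [0.4916, 0.3386, 0.0517]
ee_rot: [3.14, -0.0, 2.023]
contact_force: [-0.2, 1.0, 0.5]
gripper_width: 0.0511
gripper_force: 0.0
```

```bash
python3 - <<'E'
from h import *
plan(.4895,.3393,.003,2.025)
c=shot('wrist','w18');print(knob(c,.4895,.3393,.0605,.0665),knob(c,.4895,.3393,.034,.042))
E
```

```text
t 25.6 d [0.052, -0.055, 1.623] rot [0.0016, -0.0, -0.0017] dist/rot rows 1.2 0.0 q [-1.01, 0.71, 0.45, 1.8, -0.44, 0.73, 0.14]
(1365, array([0.489 , 0.3402, 0.0631]), array([23.6, 24.1,  5.4]), ((489.1473388671875, 339.34979248046875), 12.096651077270508)) (3255, array([0.4869, 0.3447, 0.0391]), array([49.2, 49.9,  7.9]), ((489.3505859375, 339.4853210449219), 25.09678077697754))
```

Emit:
drive_tool([
  [[0.05, -0.05, 0.6], [0, 0, 0], 0.6],
  [[0.05, -0.05, 1.1], [0, 0, 0], 0.55],
  [[0.05, -0.05, 1.45], [0, 0, 0], 0.55],
  [[0.05, -0.05, 1.6], [0, 0, 0], 0.55],
  [[0.05, -0.05, 1.6], [0, 0, 0], 0.45],
  [[0.05, -0.05, 1.6], [0, 0, 0], 0.38],
  [[0.05, -0.05, 1.6], [0, 0, 0], 0.3],
  [[0.05, -0.05, 1.6], [0, 0, 0], 0.1],
  [[0.05, -0.05, 1.6], [0, 0, 0], 0.1],
  [[0.05, -0.05, 1.6], [0, 0, 0], 0.1],
], grip_force=80)

```text
time_s: 26.52
eef_pos: [0.4888, 0.3401, 0.003]
ee_rot: [3.141, -0.001, 2.025]
contact_force: [-3.2, -1.7, 12.0]
gripper_width: 0.0207
gripper_force: 77.8
```

```bash
python3 - <<'E'
from h import *
plan(.4502,.1011,.10,2.025)
E
```

```text
t 26.5 d [-6.593, -4.645, -3.243] rot [0.001, -0.0006, -0.0003] dist/rot rows 6.3 0.0 q [-0.98, 0.78, 0.4, 1.82, -0.48, 0.64, 0.16]
```

Emit:
drive_tool([
  [[0, 0, -0.3], [0, 0, 0], 0.1],
  [[0, 0, -0.9], [0, 0, 0], 0.1],
  [[0, 0, -1.8], [0, 0, 0], 0.1],
  [[0, 0, -2.8], [0, 0, 0], 0.1],
  [[-0.5, -0.35, -3.4], [0, 0, 0], 0.1],
  [[-1.2, -0.85, -3.4], [0, 0, 0], 0.1],
  [[-2.1, -1.48, -3.4], [0, 0, 0], 0.1],
  [[-3, -2.11, -3.4], [0, 0, 0], 0.1],
  [[-3.9, -2.75, -3.4], [0, 0, 0], 0.1],
  [[-4.8, -3.38, -3.4], [0, 0, 0], 0.1],
  [[-5.6, -3.95, -3.4], [0, 0, 0], 0.1],
  [[-6.2, -4.37, -3.4], [0, 0, 0], 0.1],
  [[-6.5, -4.6, -3.4], [0, 0, 0], 0.1],
  [[-6.56, -4.64, -3.2], [0, 0, 0], 0.1],
  [[-6.56, -4.64, -2.8], [0, 0, 0], 0.1],
  [[-6.56, -4.64, -2.3], [0, 0, 0], 0.1],
  [[-6.56, -4.64, -2.0], [0, 0, 0], 0.1],
  [[-6.56, -4.64, -2.0], [0, 0, 0], 0.1],
  [[-6.56, -4.64, -2.0], [0, 0, 0], 0.1],
  [[-6.56, -4.64, -2.0], [0, 0, 0], 0.1],
])

```text
time_s: 28.18
eef_pos: [0.4498, 0.1022, 0.0622]
ee_rot: [3.141, -0.0, 2.025]
contact_force: [0.7, -0.6, -5.5]
gripper_width: 0.0209
gripper_force: 79.4
```

```bash
python3 - <<'E'
from h import *
plan(.4499,.1018,.041,2.025)
c=shot('wrist','w19');z=arm.get_obs()['eef_pos'][2]-.003
print(knob(c,.45,.101,z+.0605,z+.0665,.02),knob(c,.45,.101,z+.034,z+.042))
E
```

```text
t 28.2 d [-0.012, -0.003, 0.705] rot [0.0003, -0.0, -0.0] dist/rot rows 0.5 0.0 q [-0.69, 0.52, 0.44, 2.15, -0.42, 0.55, 0.52]
(2517, array([0.4493, 0.1033, 0.1223]), array([34.3, 30.7,  6. ]), ((447.8432312011719, 104.35295867919922), 18.307504653930664)) (3300, array([0.4443, 0.1141, 0.0981]), array([46.1, 34.9,  8. ]), ((449.3887939453125, 103.38160705566406), 24.543920516967773))
```

Emit:
drive_tool([
  [[-0.03, 0, 0.2], [0, 0, 0], 0.1],
  [[-0.03, 0, 0.4], [0, 0, 0], 0.1],
  [[-0.03, 0, 0.55], [0, 0, 0], 0.1],
  [[-0.03, 0, 0.64], [0, 0, 0], 0.1],
  [[-0.03, 0, 0.68], [0, 0, 0], 0.1],
  [[-0.03, 0, 0.68], [0, 0, 0], 0.1],
  [[-0.03, 0, 0.68], [0, 0, 0], 0.1],
])

```text
time_s: 28.82
eef_pos: [0.4499, 0.101, 0.0412]
ee_rot: [-3.141, -0.0, 2.025]
contact_force: [-0.0, -0.4, -5.5]
gripper_width: 0.0203
gripper_force: 79.4
```

Not yet in contact (still −5.5 N); creep a little.

Emit:
drive_tool([
  [[0, 0, 0.03], [0, 0, 0], 0.1],
  [[0, 0, 0.05], [0, 0, 0], 0.1],
  [[0, 0, 0.05], [0, 0, 0], 0.1],
])

```text
time_s: 29.07
eef_pos: [0.4501, 0.1012, 0.0408]
ee_rot: [3.141, -0.001, 2.024]
contact_force: [-8.8, -0.6, 31.5]
gripper_width: 0.0205
gripper_force: 83.5
```

Emit:
drive_tool([
  [[0, 0, -0.03], [0, 0, 0], 0.1],
  [[0, 0, -0.03], [0, 0, 0], 0.3],
  [[0, 0, -0.03], [0, 0, 0], 0.5],
  [[0, 0, -0.03], [0, 0, 0], 0.55],
  [[0, 0, -0.03], [0, 0, 0], 0.55],
  [[0, 0, -0.6], [0, 0, 0], 0.55],
  [[0, 0, -1.6], [0, 0, 0], 0.55],
  [[0, 0, -2.8], [0, 0, 0], 0.55],
  [[0, 0, -3.8], [0, 0, 0], 0.55],
  [[-1, 0, -4.2], [0, 0, 0], 0.55],
  [[-2, 0, -4.2], [0, 0, 0], 0.55],
  [[-2, 0, -4.2], [0, 0, 0], 0.55],
  [[-2, 0, -4.2], [0, 0, 0], 0.55],
])

```text
time_s: 30.15
eef_pos: [0.4766, 0.0459, 0.1659]
ee_rot: [3.141, 0.0, 2.022]
contact_force: [-0.4, 0.4, -0.2]
gripper_width: 0.047
gripper_force: 0.0
```

```bash
python3 - <<'E'
from h import *
c=shot('wrist','w20')
print(knob(c,.45,.101,.0985,.1045,.03),knob(c,.45,.101,.072,.080))
plan(.3698,.2947,.06,2.025);plan(.3698,.2947,.06,2.6)
E
```

```text
(879, array([0.4508, 0.101 , 0.1011]), array([23.1, 23.4,  5.4]), ((450.7597351074219, 100.75347137451172), 11.824941635131836)) (2358, array([0.4504, 0.1018, 0.0771]), array([49.8, 49.1,  6.8]), ((450.8784484863281, 100.68951416015625), 25.030452728271484))
t 30.2 d [8.976, 0.428, 3.523] rot [-0.0004, -0.0002, -0.0013] dist/rot rows 6.9 0.0 q [-0.68, 0.38, 0.59, 2.02, -0.29, 0.82, 0.53]
t 30.2 d [8.976, 0.428, 3.523] rot [-0.0003, -0.0003, -0.5763] dist/rot rows 6.9 4.6 q [-0.68, 0.38, 0.59, 2.02, -0.29, 0.82, 0.53]
```

Emit:
drive_tool([
  [[1.2, 0.06, 0], [0, 0, 0], 0.55],
  [[2.4, 0.11, 0], [0, 0, 0], 0.55],
  [[3.6, 0.17, 0], [0, 0, 0], 0.55],
  [[4.8, 0.23, 0], [0, 0, 0], 0.55],
  [[6, 0.29, 0.2], [0, 0, 0], 0.6],
  [[7.2, 0.34, 0.6], [0, 0, 0], 0.6],
  [[8.3, 0.4, 1.4], [0, 0, 0], 0.6],
  [[8.97, 0.43, 2.4], [0, 0, 0], 0.6],
  [[8.97, 0.43, 3.4], [0, 0, 0], 0.6],
  [[8.97, 0.43, 4], [0, 0, 0], 0.6],
  [[8.97, 0.43, 4], [0, 0, 0], 0.6],
  [[8.97, 0.43, 4], [0, 0, 0], 0.6],
  [[8.97, 0.43, 4], [0, 0, 0], 0.6],
])

```text
time_s: 31.28
eef_pos: [0.37, 0.2949, 0.0467]
ee_rot: [3.141, -0.0, 2.025]
contact_force: [0.1, -0.9, 0.3]
gripper_width: 0.0512
gripper_force: 0.0
```

```bash
python3 - <<'E'
from h import *
c=shot('wrist','w21');print(knob(c,.3698,.2947,.0445,.0505),knob(c,.3698,.2947,.019,.026))
plan(.3697,.2948,-.012,2.025)
E
```

```text
(1213, array([0.3691, 0.2954, 0.0471]), array([23.6, 24.1,  5.5]), ((369.4820556640625, 294.5283203125), 12.122408866882324)) (3624, array([0.3673, 0.299 , 0.0235]), array([52.8, 53.2,  7. ]), ((369.27911376953125, 294.582763671875), 27.13915252685547))
t 31.3 d [-0.002, -0.023, 1.967] rot [0.0013, -0.0007, -0.0004] dist/rot rows 1.4 0.0 q [-1.1, 0.56, 0.41, 2.12, -0.43, 0.53, 0.08]
```

Emit:
drive_tool([
  [[0, -0.02, 0.8], [0, 0, 0], 0.6],
  [[0, -0.02, 1.4], [0, 0, 0], 0.55],
  [[0, -0.02, 1.8], [0, 0, 0], 0.55],
  [[0, -0.02, 1.95], [0, 0, 0], 0.55],
  [[0, -0.02, 1.95], [0, 0, 0], 0.45],
  [[0, -0.02, 1.95], [0, 0, 0], 0.38],
  [[0, -0.02, 1.95], [0, 0, 0], 0.3],
  [[0, -0.02, 1.95], [0, 0, 0], 0.1],
  [[0, -0.02, 1.95], [0, 0, 0], 0.1],
  [[0, -0.02, 1.95], [0, 0, 0], 0.1],
], grip_force=80)

```text
time_s: 32.17
eef_pos: [0.3696, 0.2949, -0.0115]
ee_rot: [3.14, -0.001, 2.025]
contact_force: [-2.9, -0.8, 16.2]
gripper_width: 0.02
gripper_force: 77.7
```

```bash
python3 - <<'E'
from h import *
plan(.3698,.2947,.15,2.025);plan(.485,.0294,.15,2.025);plan(.485,.0294,.05,2.025)
E
```

```text
t 32.2 d [-0.003, 0.009, -5.382] rot [0.0012, -0.0009, -0.0004] dist/rot rows 3.9 0.0 q [-1.03, 0.67, 0.31, 2.14, -0.5, 0.4, 0.14]
t 32.2 d [-9.634, -0.417, -5.392] rot [0.0012, -0.0009, -0.0004] dist/rot rows 7.9 0.0 q [-1.03, 0.67, 0.31, 2.14, -0.5, 0.4, 0.14]
t 32.2 d [-9.637, -0.421, -2.058] rot [0.0012, -0.0009, -0.0004] dist/rot rows 7.1 0.0 q [-1.03, 0.67, 0.31, 2.14, -0.5, 0.4, 0.14]
```

Emit:
drive_tool([
  [[0, 0, -0.3], [0, 0, 0], 0.1],
  [[0, 0, -1], [0, 0, 0], 0.1],
  [[0, 0, -2], [0, 0, 0], 0.1],
  [[0, 0, -3], [0, 0, 0], 0.1],
  [[0, 0, -4], [0, 0, 0], 0.1],
  [[-0.5, -0.02, -4.9], [0, 0, 0], 0.1],
  [[-1.3, -0.06, -5.4], [0, 0, 0], 0.1],
  [[-2.3, -0.1, -5.4], [0, 0, 0], 0.1],
  [[-3.4, -0.15, -5.4], [0, 0, 0], 0.1],
  [[-4.5, -0.2, -5.4], [0, 0, 0], 0.1],
  [[-5.6, -0.24, -5.4], [0, 0, 0], 0.1],
  [[-6.7, -0.29, -5.4], [0, 0, 0], 0.1],
  [[-7.7, -0.33, -5.4], [0, 0, 0], 0.1],
  [[-8.6, -0.37, -5.4], [0, 0, 0], 0.1],
  [[-9.3, -0.4, -5.4], [0, 0, 0], 0.1],
  [[-9.63, -0.42, -5.4], [0, 0, 0], 0.1],
  [[-9.63, -0.42, -5.4], [0, 0, 0], 0.1],
  [[-9.63, -0.42, -5.4], [0, 0, 0], 0.1],
])

```text
time_s: 33.67
eef_pos: [0.4843, 0.0294, 0.1496]
ee_rot: [-3.141, -0.001, 2.024]
contact_force: [-0.2, 1.5, -4.5]
gripper_width: 0.02
gripper_force: 79.4
```

Emit:
drive_tool([
  [[0, 0, 0.6], [0, 0, 0], 0.1],
  [[0, 0, 1.4], [0, 0, 0], 0.1],
  [[0, 0, 2.2], [0, 0, 0], 0.1],
  [[0, 0, 2.9], [0, 0, 0], 0.1],
  [[0, 0, 3.4], [0, 0, 0], 0.1],
  [[0, 0, 3.5], [0, 0, 0], 0.1],
  [[0, 0, 3.5], [0, 0, 0], 0.1],
  [[0, 0, 3.5], [0, 0, 0], 0.1],
  [[0, 0, 3.5], [0, 0, 0], 0.1],
])

```text
time_s: 34.42
eef_pos: [0.4852, 0.0298, 0.0453]
ee_rot: [3.14, 0.0, 2.025]
contact_force: [-0.2, 0.1, -3.9]
gripper_width: 0.02
gripper_force: 79.3
```

```bash
python3 - <<'E'
from h import *
plan(.485,.0297,.0268,2.025)
c=shot('wrist','w22');z=arm.get_obs()['eef_pos'][2]+.0115
print(arm.get_obs()['eef_pos'],knob(c,.485,.0294,z+.0445,z+.0505,.02),knob(c,.485,.0294,z+.019,z+.026))
E
```

```text
t 34.4 d [0.001, -0.007, 0.618] rot [0.0013, 0.0001, 0.0004] dist/rot rows 0.4 0.0 q [-0.51, 0.59, 0.44, 2.09, -0.46, 0.55, 0.72]
[0.48519902 0.02973202 0.04531501] (2489, array([0.4843, 0.0316, 0.1039]), array([34.7, 30.9,  6. ]), ((483.2953796386719, 32.81742477416992), 19.009679794311523)) (3999, array([0.4791, 0.0425, 0.0801]), array([51. , 53.6,  7. ]), ((485.1995544433594, 30.027223587036133), 26.892946243286133))
```

Aligned within 1 mm. Lowering to contact.

Emit:
drive_tool([
  [[0, 0, 0.2], [0, 0, 0], 0.1],
  [[0, 0, 0.4], [0, 0, 0], 0.1],
  [[0, 0, 0.54], [0, 0, 0], 0.1],
  [[0, 0, 0.59], [0, 0, 0], 0.1],
  [[0, 0, 0.62], [0, 0, 0], 0.1],
  [[0, 0, 0.62], [0, 0, 0], 0.1],
  [[0, 0, 0.62], [0, 0, 0], 0.1],
])

```text
time_s: 35.05
eef_pos: [0.4844, 0.0293, 0.0264]
ee_rot: [3.142, -0.001, 2.024]
contact_force: [-11.2, 1.4, 32.7]
gripper_width: 0.02
gripper_force: 83.3
```

Emit:
drive_tool([
  [[0, 0, -0.03], [0, 0, 0], 0.1],
  [[0, 0, -0.03], [0, 0, 0], 0.3],
  [[0, 0, -0.03], [0, 0, 0], 0.5],
  [[0, 0, -0.03], [0, 0, 0], 0.55],
  [[0, 0, -0.03], [0, 0, 0], 0.55],
  [[0, 0, -0.6], [0, 0, 0], 0.55],
  [[0, 0, -1.6], [0, 0, 0], 0.55],
  [[0, 0, -2.8], [0, 0, 0], 0.55],
  [[0, 0, -4], [0, 0, 0], 0.55],
  [[-1.5, 0, -5.2], [0, 0, 0], 0.55],
  [[-3, 0, -6.2], [0, 0, 0], 0.55],
  [[-3, 0, -6.2], [0, 0, 0], 0.55],
  [[-3, 0, -6.2], [0, 0, 0], 0.55],
  [[-3, 0, -6.2], [0, 0, 0], 0.55],
])

```text
time_s: 36.22
eef_pos: [0.5246, -0.0527, 0.2121]
ee_rot: [3.141, 0.001, 2.023]
contact_force: [0.0, -1.1, -0.6]
gripper_width: 0.0468
gripper_force: 0.0
```

```bash
python3 - <<'E'
from h import *
c=shot('wrist','w23');o=arm.get_obs();print(o['eef_pos'],o['contact_force'])
print('brass',knob(c,.485,.0294,.0825,.0885,.03),knob(c,.485,.0294,.057,.064))
print('steel',knob(c,.451,.101,.0985,.1045,.03),knob(c,.451,.101,.072,.080))
W=cloud(c).reshape(-1,3);a=np.radians(26);d=W[:,:2]-[.4677,.0651];x=d@[np.cos(a),np.sin(a)];y=d@[-np.sin(a),np.cos(a)]
for lo,hi in((-.11,-.1),(-.08,-.07),(-.005,.005),(.072,.082)):
    for s in(-1,1):
        m=(abs(x-s*.023)<.004)&(y>lo)&(y<hi); print(lo,s,m.sum(),np.nanmedian(W[m,2]))
t=shot('top','t3');t0=load('top0')
for n,(u,v,r) in dict(cup=(114,217,24),drop=(344,245,10)).items(): print(n,np.abs(t['color'][v-r:v+r,u-r:u+r].astype(int)-t0['color'][v-r:v+r,u-r:u+r]).mean())
E
```

```text
[ 0.52386044 -0.051597    0.21133287] [-0.38817031  0.83915486  0.77528176]
brass (621, array([0.485 , 0.0292, 0.0851]), array([23.2, 23.5,  5.1]), ((484.9788513183594, 29.213340759277344), 11.803372383117676)) (2098, array([0.4849, 0.0293, 0.0615]), array([53.5, 53.6,  6.9]), ((485.0787048339844, 29.3605899810791), 26.93113899230957))
steel (0, array([nan, nan, nan]), 0, ((0.0, 0.0), 0.0)) (716, array([0.4587, 0.0849, 0.0767]), array([38.6, 24.1,  8. ]), ((456.39813232421875, 90.27106475830078), 21.60587501525879))
-0.11 -1 67 0.038595607848770086
-0.11 1 71 0.03847758869874873
-0.08 -1 80 0.03854635541442086
-0.08 1 80 0.0384848942231458
-0.005 -1 101 0.03869033360840546
-0.005 1 107 0.038436692742392586
0.072 -1 0 nan
0.072 1 0 nan
cup 3.3916377314814814
drop 62.156666666666666h.py:35: RuntimeWarning: Mean of empty slice.
  return len(W),np.round(W.mean(0),4),np.round(np.ptp(W,axis=0)*1e3,1) if len(W) else 0, np.round(cv2.minEnclosingCircle((W[:,:2]*1e3).astype(np.float32)),1) if 0 else cv2.minEnclosingCircle((W[:,:2]*1e3).astype(np.float32))
  ret = um.true_divide(
  return np.nanmean(a, axis, out=out, keepdims=keepdims)
```

```bash
python3 - <<'E' 2>/dev/null
from h import *
t=shot('scene','sc3');t0=load('scene0')
for n,(u,v,r) in dict(cup=(218,130,20),drop=(277,247,14)).items():
    a,b=(q['color'][v-r:v+r,u-r:u+r].astype(int) for q in(t,t0)); da,db=(np.nanmedian(q['depth'][v-5:v+5,u-3:u+3]) for q in (t,t0)); print(n,np.abs(a-b).mean(),da,db)
print('steel',knob(t,.451,.101,.0985,.1045,.03))
w=load('w16');
for n in('w2','w16','w23'):
    W=cloud(load(n)).reshape(-1,3);m=(np.hypot(W[:,0]-.369,W[:,1]+.109)<.04)&(W[:,2]>.09)&(W[:,2]<.11);print(n,m.sum(),W[m].mean(0))
E
```

```text
cup 2.5710416666666664 1.8794943 1.8780478
drop 1.9221938775510203 1.4617746 1.461879
steel (25, array([0.4486, 0.0984, 0.1008]), array([21.8, 26.6,  4.7]), ((449.6559753417969, 100.0418930053711), 13.606756210327148))
w2 0 [nan nan nan]
w16 175 [ 0.37478375 -0.11581823  0.09723564]
w23 209 [ 0.37516542 -0.1162605   0.09730787]
```

All is in place, and the cup and dropper have not moved.

```bash
python3 -c "
from bench import arm
print(arm.close_job())"
```

```text
the job is handed in; nothing more can be done
None
```

The job is done and handed in at about 36 s: both tiles centred on their pads, the plate flat over both pins, the steel and brass weights standing within 1 mm of above the black and red tiles, and the cup and dropper unmoved — but I viewed 18 pictures, over the limit of 14.

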